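# Set a panel gap with a feeler gauge

## Robot

A 6-joint arm with a two-finger parallel gripper is mounted at the origin on the work surface. World frame = base frame: x ahead of the robot, y to its left, z up, the work surface at z = 0. Lengths are in m, angles in rad, forces in N, time in s.
With the tool pointing down it reaches from about 0.3 to 0.775 m from the base axis. Payload 14.6 kg.
Tool frame: the origin (TCP) lies between the finger pads; the fingertips stand 19 mm ahead of it and the grasp point (between the pads) is the TCP; z points along the fingers, y is the direction in which the jaws open and shut (so a half turn about z gives the same grasp; the last joint's range is limited). The gripper opens to 94 mm and grips with 3 to 60 N. Pads are 16 mm wide; open, the fingers measure 119 mm over their backs; the gripper's body (75 mm by 177 mm) begins 78 mm behind the grasp point.
Start: joints at [-1.28, 0.3, 1.521, -0, 1.321, -0.067], TCP at [0.193, -0.515, 0.224] pointing down, gripper open.
Joint ranges: [-3.03, 3.03], [-0.79, 2.21], [0.23, 2.52], [-1.04, 4.18], [0, 3.07], [-2.55, 2.55]. Speed limits (rad/s): [2.22, 2.22, 2.57, 3.14, 3.14, 3.14].

## Interface

Orientations are given as [roll, pitch, yaw] about the fixed x, y, z axes, in that order (R = Rz(yaw) Ry(pitch) Rx(roll)).
In Python, from station import telemetry, vision, ctrl gives the robot as it stands. The module is installed in compiled form; this text tells all that it offers.
- The arm moves only by the shell command python3 -m creep 'ROWS' [FORCE]. ROWS is JSON, a list of rows, each a list of 3 entries, a list of its own where there are three numbers: the shift along the tool's x, y, z in units of 50 mm (1.0 is 50 mm), then the turn about the tool's z in units of 8 degrees (1.0 is 8 degrees), then the opening, from 0 (shut) to 1 (fully open). In form: [[[tx, ty, tz], twist, gripper], ...]. A call has 1 to 12 rows; each row is the pose to reach, as a shift and turn from the pose commanded when the call began, along the tool's axes at that moment; what a row does not reach only later rows make up. A row lasts 1/10 s, in which the tool goes at most 50 mm and 8.59 degrees, less where a joint would pass 70% of its speed; a pose out of reach is approached as far as the arm can. A call with a gripper value outside its range is refused whole. The fingers move at their own pace and stop on an object; FORCE is the grip in N (left out, the last holds). Time passes only in rows, so rows that repeat a pose let the fingers close. It gives the time, the measured TCP pose, the force and the opening at its end, in the units of the state.
- telemetry.get_obs(): the state, without advancing time (a new reading comes with each control period).
- vision.camera(name): name is "scene" or "top" or "wrist"; returns a dict with "img" (400x640x3 uint8, red, green, blue), "depth" (400x640 float32, m along the optical axis (not along the pixel's ray), 0 where there is no reading), "vertical_fov" (degrees; the focal length in pixels is half the picture's height over the tangent of half this angle, whatever the lens; pixels are square), "cx", "cy" (the principal point, pixels), "extrinsics" (4x4, takes a point from camera to world coordinates); the wrist camera has in their place "hand_eye" (4x4, takes a point from camera to tool coordinates, whose origin is the TCP and whose axes are the flange's). Camera axes: x right, y down, z forward; pixel columns grow to the right and rows downward; lengths in m; the calibration is good to about 2 mm. The wrist camera is an equidistant fisheye: a pixel r from the principal point sees the ray r / f radians off the axis. A picture is of the moment at which its call begins: read the wrist's pose just before it.
- ctrl.hand_in(): hands the job in, once; it reports no verdict.
The state is a dict: "time_s": time; "qpos": joint angles; "joint_vel": joint speeds; "tau": joint torques, N m; "ee_pos": TCP position; "eef_rot": TCP orientation; "force": force on the tool from outside, world axes, zero at the start; "moment": the same for the moment, N m; "grip_width": finger opening in m.
Only numpy, scipy, OpenCV 4.12 (cv2) and the standard library are available. Lean on these libraries where they do the work, as an engineer would, in place of code of your own. Each camera call takes 0.05 s, during which the arm holds its last target.

## Task

Set the gap between the two white panels on the sloping jig to 8 mm: take the 8 mm feeler gauge (the middle one in blade thickness and handle length) from the rack, slide its blade into the gap until its collar lies flat on the panels, and push the sliding panel across until it nips the blade. Then draw the gauge out, feeling it drag on the panels without shifting the setting, and hang it back in the free place in the rack. Leave the other two gauges and the things on the bench as they are.

Things in the scene. Friction and masses are not known exactly. Their poses are not given: they have to be found in the camera images.
- gauge8_grip (a point): Feeler gauge hanging in the rack. Steel blade 8 mm thick (y), 30 wide (x), 62 long, pointing down, its last 16 mm stepped to a narrower nose; above it a black collar 50 (x) x 30 (y) x 8 mm and a black handle 30 (x) x 16 (y) x 50 mm tall. This is the one to use; its mass is about 140 g. Point: handle's centre, 33 mm above the collar's underside; z points out of the handle's top.
- gauge5_grip (a point): Feeler gauge hanging in the rack. Steel blade 5 mm thick (y), 30 wide (x), 62 long, pointing down, its last 16 mm stepped to a narrower nose; above it a black collar 50 (x) x 30 (y) x 8 mm and a black handle 30 (x) x 16 (y) x 38 mm tall. Leave it. Point: handle's centre, 27 mm above the collar's underside; z points out of the handle's top.
- gauge11_grip (a point): Feeler gauge hanging in the rack. Steel blade 11 mm thick (y), 30 wide (x), 62 long, pointing down, its last 16 mm stepped to a narrower nose; above it a black collar 50 (x) x 30 (y) x 8 mm and a black handle 30 (x) x 16 (y) x 62 mm tall. Leave it. Point: handle's centre, 39 mm above the collar's underside; z points out of the handle's top.
- gap_seat (a point): Point on the fixed panel's gap edge, level with the panels' top face and in the middle of its length. z: outward normal of the top face, 25 degrees from vertical; x: up the slope, along the gap; y: across, into the fixed panel. The gap lies from y = 0 to minus the gap width, open below. A gauge fully in has its collar's underside at z = 0, blade width along x, thickness along y.
- fixed_panel: White fixed panel, same origin and axes as gap_seat: fills x -55 to 55, y 0 to 95, z -25 to 0 mm. On it a steel ledge, 8 mm high, bridges the gap from y -18 to 42 mm, its upper side at x = -25 mm: a gauge let go in the gap rests with its collar against the ledge, its blade then centred at x = 0; put in a few mm up the slope (x about 5 mm) it clears the ledge.
- slider (a joint): Sliding panel: its value is the gap width in m (0 shut, 0.03 widest), 0.014 to 0.019 at the start. It slides along y of gap_seat, takes about 8 N to move and stays where it is left. White, 110 mm (x) x 85 mm (y) x 25 mm thick, top flush with the fixed panel.
- slider_post (a point): Middle of the outer face of the aluminium push post, 50 (x) x 18 (y) x 40 mm tall (z), on the sliding panel's end away from the gap; outer face flush with the panel's end, point 20 mm above the top face. Axes as gap_seat: push to +y to narrow the gap. Two rails at x = +-42 mm, 25 mm below the top face, run on 30 to 40 mm beyond the end.
- rack_mid (a point): Centre of the rack's top, 100 mm above the bench, z up. Two level rails along x, 250 mm long, 18 wide, leave a channel 14 mm wide (y), open above and below. The gauges hang in it in a row, about 75 mm apart, collars on the rails, blade width along x. The free place is where the 8 mm gauge hung at the start. Base plate 260 x 110 mm.
- polish_mid (a point): Bystander: tall white round bottle, 60 mm diameter, 190 mm tall; point at its centre.
- compound_jar_mid (a point): Bystander: amber jar, 68 mm diameter, 85 mm tall; point at its centre.
- tape_roll_mid (a point): Bystander: flat roll, ring 104 mm across, 25 mm high, lying flat; point at its centre.
- pad_mid (a point): Bystander: grey polishing disc, 130 mm across, 28 mm high, lying flat; point at its centre.
- driver_mid (a point): Bystander: screwdriver about 200 mm long, lying; point near its middle.
- primer_can_mid (a point): Bystander: can, 66 mm diameter, 150 mm tall; point at its centre.
Things that resemble listed ones, but are neither listed nor needed, are in the scene too. What is shaped like the part that bears gauge8_grip but blue or turquoise is not meant.

How it is judged:
On the way, in this order (a step that is already met when the one before it is completed fails the run):
1. the 8 mm gauge is in the gap, its collar down on the panels (z of gauge8_grip in the frame of gap_seat between 0.028 and 0.037 m and x of gauge8_grip in the frame of gap_seat between -0.03 and 0.03 m and y of gauge8_grip in the frame of gap_seat between -0.02 and 0.002 m and angle between the z axis of gauge8_grip and the z axis of gap_seat, either way round below 0.15 rad), for 0.1 s.
2. the sliding panel nips the blade (at least 1.5 N) (value of joint slider below 0.0095 m and z of gauge8_grip in the frame of gap_seat between 0.028 and 0.038 m and contact force between gauge8 and slider above 1.5 N), for 0.15 s.
3. the gauge is being drawn out, rubbing on a panel, the gap kept (z of gauge8_grip in the frame of gap_seat between 0.041 and 0.085 m and value of joint slider below 0.0098 m and (contact force between gauge8 and slider above 0.3 N or contact force between gauge8 and fixed_panel above 0.3 N)), for 0.03 s.
At the end, for the whole second after the job is handed in: The gap is 7 to 9.8 mm; the 8 mm gauge hangs upright in the rack at rest, collar down on both rails (handle centre within 3 mm of its hanging height and 6 mm of the channel's middle) (value of joint slider between 0.007 and 0.0098 m and x of gauge8_grip in the frame of rack_mid between -0.11 and 0.11 m and y of gauge8_grip in the frame of rack_mid between -0.006 and 0.006 m and z of gauge8_grip in the frame of rack_mid between 0.03 and 0.036 m and angle between gauge8_grip's own z axis and vertical below 0.08 rad and linear speed of gauge8 below 0.02 m/s); the robot touches nothing.
It fails at once if another gauge taken or shifted (over 15 mm) (distance of any of gauge5_grip, gauge11_grip from where it was at the start of the episode above 0.015 m).
It fails at once if a bystander shifted or knocked over (over 30 mm) (distance of any of polish_mid, compound_jar_mid, tape_roll_mid, pad_mid, driver_mid, primer_can_mid from where it was at the start of the episode above 0.03 m).
It also fails if it takes over 66 s, if anything falls off the work surface, if the arm or the gripper's body presses on something with over 40 N, if the wrist force passes 120 N, or if a joint passes its speed limit or range.

## Working session

There is one attempt and no reset: what is moved stays moved. The work goes in short steps, Python scripts to look and compute and a shell command to move; the robot and the scene stay as the last step left them, time stands still between calls to the robot, and variables do not carry over. Pictures are saved under pics/ and viewed, and the job is handed in when it is done.

```bash
mkdir -p pics; ls; cat > h.py <<'E'
import numpy as np, cv2, pickle
from scipy.spatial.transform import Rotation as R
from station import telemetry, vision, ctrl
def pose():
    o=telemetry.get_obs(); T=np.eye(4); T[:3,:3]=R.from_euler('xyz',o['eef_rot']).as_matrix(); T[:3,3]=o['ee_pos']; return T
def snap(name,fn):
    T=pose(); c=vision.camera(name)
    c['T']=c['extrinsics'] if name!='wrist' else T@np.array(c['hand_eye'])
    c['f']=200/np.tan(np.radians(c['vertical_fov'])/2); c['name']=name
    cv2.imwrite(f'pics/{fn}.png',c['img'][:,:,::-1]); pickle.dump(c,open(f'pics/{fn}.pkl','wb')); return c
def load(fn): return pickle.load(open(f'pics/{fn}.pkl','rb'))
def cloud(c):
    v,u=np.mgrid[0:400,0:640]; d=c['depth']
    x=(u-c['cx'])/c['f'];y=(v-c['cy'])/c['f']
    if c['name']=='wrist':
        r=np.hypot(x,y);s=np.where(r>1e-6,np.tan(np.minimum(r,1.5))/np.maximum(r,1e-6),1);x=x*s;y=y*s
    P=np.stack([x*d,y*d,d],-1)
    W=P@np.array(c['T'])[:3,:3].T+np.array(c['T'])[:3,3]; W[d<=0]=np.nan; return W
def proj(c,p):
    Ti=np.linalg.inv(c['T']); q=Ti[:3,:3]@np.array(p)+Ti[:3,3]
    if c['name']=='wrist':
        r=np.hypot(q[0],q[1]);th=np.arctan2(r,q[2]);return q[:2]/r*th*c['f']+[c['cx'],c['cy']]
    return q[:2]/q[2]*c['f']+[c['cx'],c['cy']]
E
python3 - <<'E'
from h import *
print(telemetry.get_obs())
for n in ['scene','top','wrist']:
    c=snap(n,n+'0'); print(n,c['f'],c['cx'],c['cy'],c['T'])
E
```

```text
pics
{'time_s': 0.0, 'qpos': array([-1.27960908e+00,  3.00461387e-01,  1.52161585e+00, -2.57843690e-05,
        1.32074196e+00, -6.65598748e-02]), 'joint_vel': array([ 0.00220895,  0.00052832,  0.00170303, -0.00023997,  0.00020165,
        0.0013049 ]), 'tau': array([-4.16173192e-03, -5.31815994e+01, -3.52737272e+01,  7.07099866e-02,
        2.45191134e-02, -9.99170879e-05]), 'ee_pos': array([ 0.19252613, -0.51491845,  0.22387695]), 'eef_rot': array([-3.14036717e+00, -5.66585297e-05,  3.57753486e-01]), 'force': array([-0.3523657 , -0.58342627,  0.89044923]), 'moment': array([ 0.02674936, -0.01671225, -0.03101185]), 'grip_width': 0.09392941853764203}
scene 385.6282514489519 316.9009858151802 200.7230852564977 [[ 0.40812712  0.59918865 -0.6887708   1.30627984]
 [ 0.91273487 -0.25241253  0.32125219 -0.33324353]
 [ 0.01863629 -0.75977686 -0.64991677  0.81594769]
 [ 0.          0.          0.          1.        ]]
top 370.95113127130725 321.96987965705745 197.46827698044396 [[-1.26206638e-02 -9.98642333e-01  5.05391798e-02  4.88669939e-01]
 [-9.99920056e-01  1.25653376e-02 -1.41230518e-03 -2.33042103e-02]
 [ 7.75345879e-04 -5.05529637e-02 -9.98721081e-01  1.31647078e+00]
 [ 0.00000000e+00  0.00000000e+00  0.00000000e+00  1.00000000e+00]]
wrist 309.70691628693146 314.0862556263454 207.57926308778104 [[ 0.35004932 -0.9112458  -0.21701742  0.25495407]
 [-0.93673009 -0.34089267 -0.07955451 -0.49170288]
 [-0.00148593  0.23113475 -0.97292061  0.38375544]
 [ 0.          0.          0.          1.        ]]
```

View pics/scene0.png

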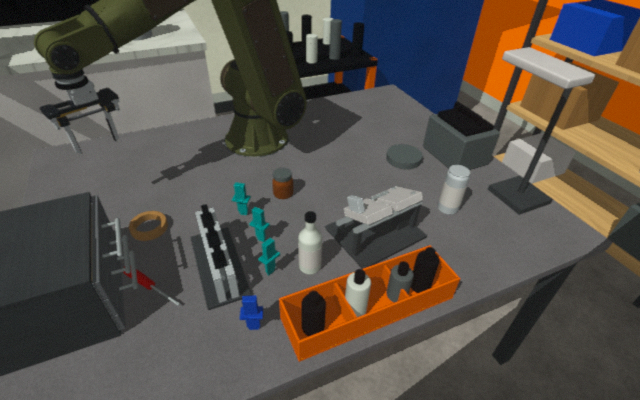

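View pics/top0.png

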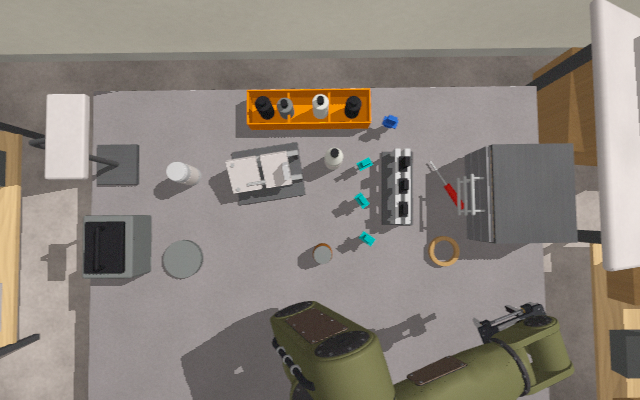

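View pics/wrist0.png

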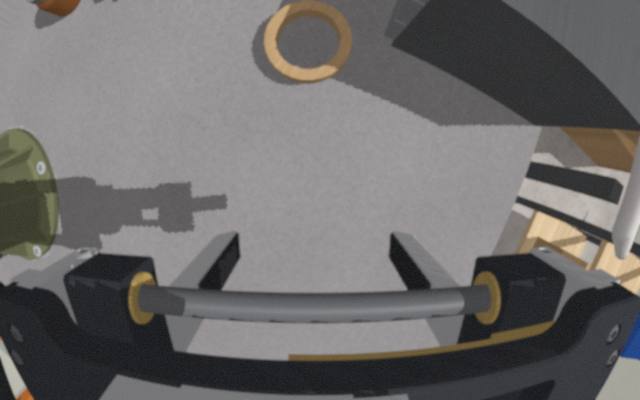

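```bash
python3 - <<'E'
from h import *
for n,(r0,r1,c0,c1) in {'top':(140,235,370,425)}.items():
    c=load(n+'0'); W=cloud(c)
    cv2.imwrite('pics/rk.png',cv2.resize(c['img'][r0:r1,c0:c1,::-1],None,fx=6,fy=6,interpolation=cv2.INTER_CUBIC))
    for v in range(145,230,4): print(v,[ '%.3f,%.3f,%.3f'%tuple(W[v,u]) for u in (390,398,401,404,407)])
    cv2.imwrite('pics/jg.png',cv2.resize(c['img'][135:215,215:315,::-1],None,fx=7,fy=7,interpolation=cv2.INTER_CUBIC))
c=load('scene0')
cv2.imwrite('pics/rs.png',cv2.resize(c['img'][190:310,185:265,::-1],None,fx=5,fy=5,interpolation=cv2.INTER_CUBIC))
cv2.imwrite('pics/js.png',cv2.resize(c['img'][175:265,320:435,::-1],None,fx=6,fy=6,interpolation=cv2.INTER_CUBIC))
E
```

```text
145 ['0.740,-0.270,0.003', '0.740,-0.300,-0.000', '0.741,-0.312,-0.006', '0.739,-0.320,0.004', '0.740,-0.333,-0.003']
149 ['0.725,-0.270,0.003', '0.707,-0.278,0.104', '0.725,-0.310,0.001', '0.708,-0.300,0.094', '0.707,-0.308,0.101']
153 ['0.706,-0.265,0.030', '0.694,-0.278,0.101', '0.701,-0.297,0.059', '0.694,-0.298,0.099', '0.695,-0.309,0.096']
157 ['0.695,-0.268,0.013', '0.679,-0.276,0.110', '0.679,-0.286,0.110', '0.670,-0.282,0.170', '0.669,-0.291,0.171']
161 ['0.681,-0.268,0.009', '0.666,-0.275,0.111', '0.664,-0.282,0.126', '0.657,-0.281,0.173', '0.657,-0.291,0.169']
165 ['0.667,-0.267,0.013', '0.653,-0.275,0.108', '0.650,-0.281,0.128', '0.645,-0.281,0.169', '0.644,-0.290,0.172']
169 ['0.653,-0.268,0.008', '0.639,-0.274,0.113', '0.640,-0.284,0.111', '0.640,-0.295,0.106', '0.640,-0.306,0.104']
173 ['0.638,-0.266,0.013', '0.628,-0.277,0.098', '0.638,-0.306,0.007', '0.627,-0.296,0.102', '0.628,-0.307,0.097']
177 ['0.624,-0.266,0.012', '0.615,-0.277,0.099', '0.624,-0.306,0.010', '0.614,-0.296,0.100', '0.614,-0.306,0.098']
181 ['0.611,-0.267,0.005', '0.600,-0.274,0.110', '0.599,-0.281
[... 735 characters left out ...]
0.146']
209 ['0.511,-0.265,0.007', '0.509,-0.272,0.107', '0.509,-0.278,0.126', '0.508,-0.284,0.143', '0.508,-0.293,0.147']
213 ['0.497,-0.265,0.005', '0.496,-0.271,0.112', '0.496,-0.278,0.125', '0.496,-0.283,0.147', '0.495,-0.292,0.149']
217 ['0.483,-0.263,0.011', '0.483,-0.273,0.102', '0.482,-0.302,0.010', '0.483,-0.293,0.100', '0.483,-0.302,0.101']
221 ['0.469,-0.260,0.026', '0.470,-0.274,0.097', '0.469,-0.292,0.055', '0.470,-0.293,0.100', '0.470,-0.302,0.103']
225 ['0.455,-0.264,0.003', '0.454,-0.292,0.003', '0.454,-0.303,0.003', '0.454,-0.314,-0.000', '0.454,-0.326,-0.005']
229 ['0.441,-0.264,0.000', '0.440,-0.293,0.001', '0.440,-0.303,0.000', '0.440,-0.314,0.002', '0.440,-0.325,-0.003']
```

View pics/rk.png

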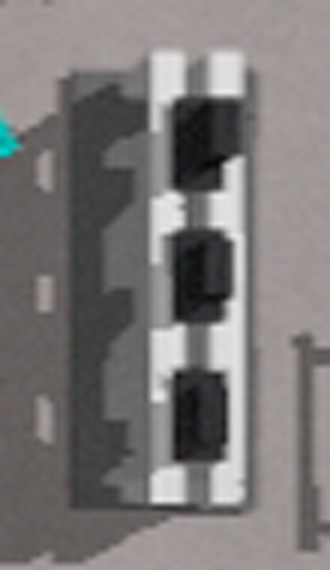

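View pics/jg.png

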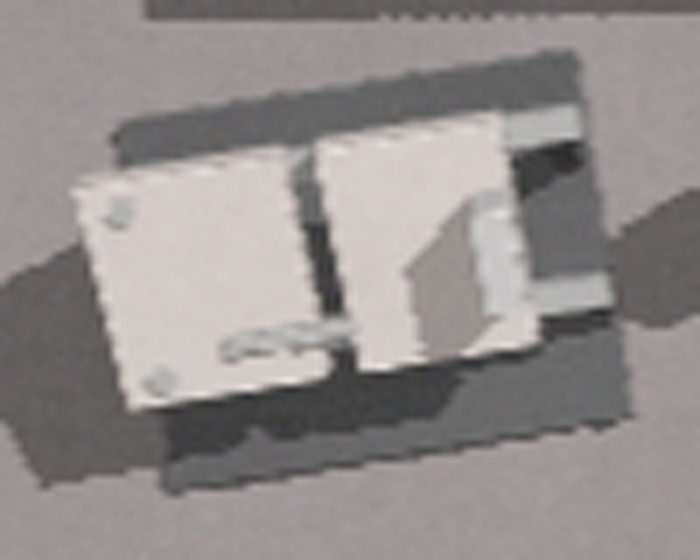

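View pics/rs.png

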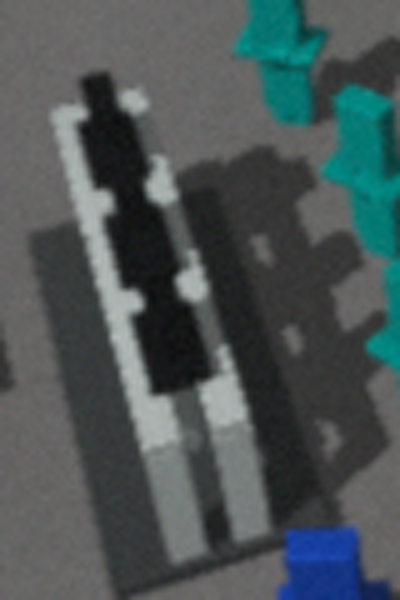

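View pics/js.png

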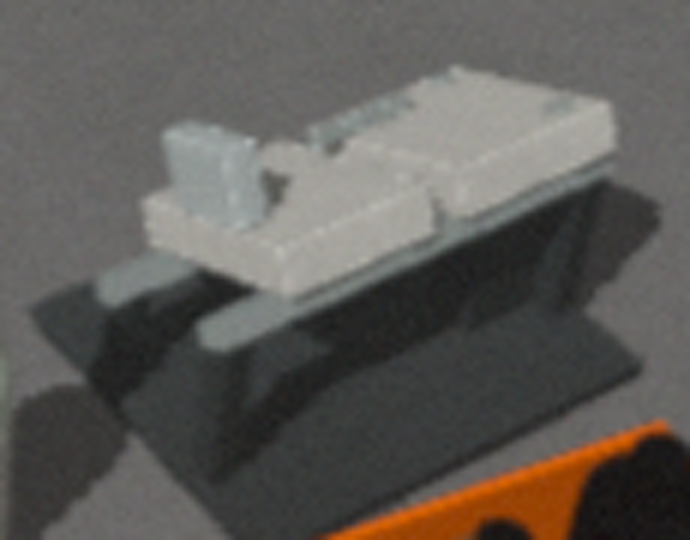

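```bash
python3 - <<'E'
from h import *
c=load('top0'); W=cloud(c)
S=W[140:235,370:425].reshape(-1,3)
m=(S[:,2]>.088)&(S[:,2]<.104)
P=S[m][:,:2].astype(np.float32)
r=cv2.minAreaRect(P);print('rack',r)
for lo,hi,zz in ((.45,.54,.146),(.55,.61,.158),(.63,.69,.17)):
    q=S[(S[:,0]>lo)&(S[:,0]<hi)&(S[:,2]>zz-.014)]; print(zz,len(q),np.median(q,0),cv2.minAreaRect(q[:,:2].astype(np.float32)))
# jig: white pixels
img=c['img'].astype(int)
roi=np.zeros((400,640),bool); roi[140:205,220:310]=1
wh=roi&(img.min(2)>165)&(W[...,2]>.05)
Q=W[wh]; print(wh.sum())
A=np.c_[Q[:,:2],np.ones(len(Q))]
k=np.ones(len(Q),bool)
for _ in range(5):
    co=np.linalg.lstsq(A[k],Q[k,2],rcond=None)[0]; res=Q[:,2]-A@co; k=abs(res)<.008
n=np.array([-co[0],-co[1],1]); print(co, 'tilt',np.degrees(np.arctan(np.hypot(co[0],co[1]))),'dir',np.degrees(np.arctan2(co[1],co[0])),res[k].std())
E
```

```text
rack ((0.586970329284668, -0.2871384918689728), (0.05101064592599869, 0.24832208454608917), 88.37281036376953)
0.146 60 [ 0.50982777 -0.28499673  0.14585872] ((0.5099435448646545, -0.28537002205848694), (0.01534231286495924, 0.028775077313184738), 89.28601837158203)
0.158 60 [ 0.58466725 -0.28670443  0.15792554] ((0.5847718715667725, -0.2871745526790619), (0.016057096421718597, 0.02821911685168743), 89.17293548583984)
0.17 65 [ 0.65910169 -0.2882663   0.17062174] ((0.6578817367553711, -0.28917235136032104), (0.016521982848644257, 0.029945893213152885), 87.91119384765625)
1769
[ 0.45404585  0.06481676 -0.18345046] tilt 24.63850659105804 dir 8.12429843732167 0.002739480866661041
```

```bash
python3 - <<'E'
from h import *
c=load('top0'); W=cloud(c)
for v in (150,180,195,210,235): print(v,[ '%d:%.2f,%.2f,%.2f'%((u,)+tuple(W[v,u])) for u in (425,460,470,480,495,520,560)])
T=pose()
def go(p,yaw):
    d=T[:3,:3].T@(np.array(p)-T[:3,3]); y0=R.from_matrix(T[:3,:3]).as_euler('xyz')[2]
    print('shift units',d/.05,'twist',-(np.degrees(yaw*0)+np.degrees(np.radians(yaw)-y0))/8)
go([.585,-.287,.30],-1.5)
E
```

```text
150 ['425:0.72,-0.40,0.00', '460:0.72,-0.52,0.00', '470:0.72,-0.56,0.00', '480:0.69,-0.53,0.15', '495:0.68,-0.55,0.20', '520:0.68,-0.63,0.20', '560:0.68,-0.75,0.20']
180 ['425:0.61,-0.39,0.00', '460:0.61,-0.52,0.00', '470:0.60,-0.49,0.17', '480:0.60,-0.53,0.15', '495:0.59,-0.55,0.20', '520:0.59,-0.62,0.20', '560:0.59,-0.75,0.20']
195 ['425:0.56,-0.39,0.00', '460:0.56,-0.52,0.00', '470:0.55,-0.49,0.16', '480:0.55,-0.52,0.15', '495:0.55,-0.55,0.20', '520:0.54,-0.62,0.20', '560:0.54,-0.74,0.20']
210 ['425:0.51,-0.39,0.00', '460:0.50,-0.50,0.05', '470:0.50,-0.51,0.11', '480:0.50,-0.51,0.17', '495:0.50,-0.54,0.20', '520:0.50,-0.62,0.20', '560:0.50,-0.74,0.20']
235 ['425:0.42,-0.39,-0.00', '460:0.42,-0.51,-0.00', '470:0.42,-0.53,0.05', '480:0.42,-0.53,0.13', '495:0.43,-0.54,0.20', '520:0.43,-0.62,0.20', '560:0.42,-0.74,0.20']
shift units [ 8.9488143  -1.52402108 -1.5174851 ] twist 2.749838163032515
```

```bash
python3 -m creep '[[[0,0,-0.5],0,1],[[0.2,-0.1,-1.2],0,1],[[1,-0.3,-1.52],0.3,1],[[2,-0.5,-1.52],0.8,1],[[3,-0.7,-1.52],1.2,1],[[4,-0.9,-1.52],1.6,1],[[5,-1.1,-1.52],2,1],[[6,-1.2,-1.52],2.4,1],[[7,-1.3,-1.52],2.75,1],[[8,-1.4,-1.52],2.75,1],[[8.7,-1.5,-1.52],2.75,1],[[8.95,-1.52,-1.52],2.75,1]]' && python3 -m creep '[[[0,0,0],0,1],[[0,0,0],0,1],[[0,0,0],0,1]]'; python3 - <<'E'
from h import *
snap('wrist','w1')
E
```

```text
time_s: 1.35
ee_pos: [0.5877, -0.2847, 0.2992]
eef_rot: [-3.141, 0.001, -0.023]
force: [-0.2, -0.3, -0.6]
grip_width: 0.0941
time_s: 1.65
ee_pos: [0.5841, -0.2883, 0.3008]
eef_rot: [3.141, -0.0, -0.028]
force: [-0.2, 0.2, -0.4]
grip_width: 0.0938
```

View pics/w1.png

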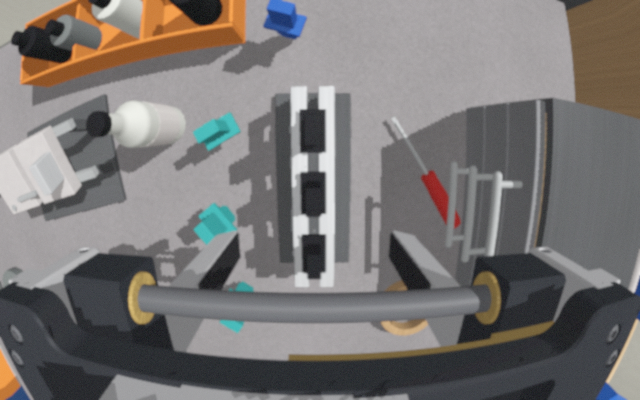

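```bash
python3 - <<'E'
from h import *
c=load('w1'); W=cloud(c)
S=W[80:290,260:350].reshape(-1,3)
for lo,hi,zz in ((.45,.545,.146),(.55,.62,.158),(.625,.69,.17)):
    q=S[(S[:,0]>lo)&(S[:,0]<hi)&(S[:,2]>zz-.008)&(S[:,2]<zz+.02)]; print(zz,len(q),np.median(q,0),cv2.minAreaRect(q[:,:2].astype(np.float32)))
q=S[(S[:,2]>.09)&(S[:,2]<.106)]
print(cv2.minAreaRect(q[:,:2].astype(np.float32)))
T=pose()
print(T[:3,3])
E
```

```text
0.146 390 [ 0.50980622 -0.28516637  0.14550589] ((0.5081477165222168, -0.2848280966281891), (0.015520581975579262, 0.03133271634578705), 88.70606231689453)
0.158 465 [ 0.5852882  -0.28681673  0.15749218] ((0.5844160318374634, -0.286512553691864), (0.015126137062907219, 0.029935501515865326), 88.58370208740234)
0.17 556 [ 0.65658993 -0.28821942  0.16948234] ((0.6566612124443054, -0.288174569606781), (0.01499123964458704, 0.030324015766382217), 88.3592300415039)
((0.5838704705238342, -0.2865641713142395), (0.05087384581565857, 0.25066083669662476), 88.79309844970703)
[ 0.58412483 -0.28826238  0.30090091]
```

```bash
python3 -m creep '[[[0.01,-0.035,0.8],-0.02,1],[[0.01,-0.035,1.6],-0.02,1],[[0.01,-0.035,2.4],-0.02,1],[[0.01,-0.035,3],-0.02,1],[[0.01,-0.035,3.28],-0.02,1],[[0.01,-0.035,3.28],-0.02,1],[[0.01,-0.035,3.28],-0.02,1]]' && python3 - <<'E'
from h import *
snap('wrist','w2');print(pose()[:3,3])
E
```

```text
time_s: 2.4
ee_pos: [0.5861, -0.2861, 0.1383]
eef_rot: [3.141, -0.002, -0.024]
force: [-0.4, -0.7, 0.6]
grip_width: 0.094
[ 0.58626148 -0.28612297  0.13863032]
```

View pics/w2.png

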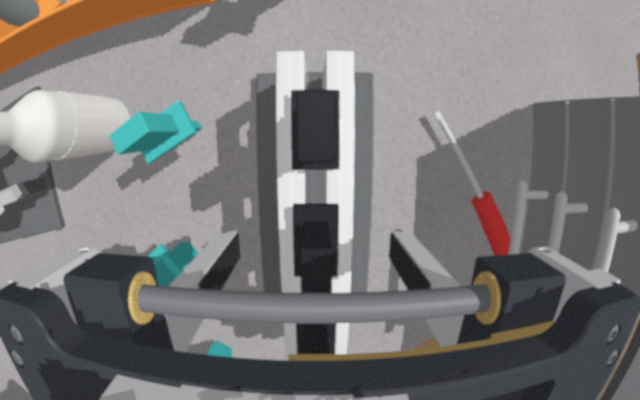

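```bash
python3 -m creep '[[[0,0,0],0,0.5],[[0,0,0],0,0.3],[[0,0,0],0,0.2],[[0,0,0],0,0.1],[[0,0,0],0,0],[[0,0,0],0,0],[[0,0,0],0,0],[[0,0,0],0,0],[[0,0,0],0,0],[[0,0,0],0,0]]' 15
```

```text
time_s: 3.45
ee_pos: [0.5857, -0.2856, 0.1365]
eef_rot: [3.141, -0.0, -0.023]
force: [-0.8, -2.4, 1.1]
grip_width: 0.0172
```

```bash
python3 -m creep '[[[0,0,-0.4],0,0],[[0,0,-1],0,0],[[0,0,-1.8],0,0],[[0,0,-2.6],0,0],[[0,0,-3.4],0,0],[[0,0,-4],0,0],[[0,0,-4.4],0,0],[[0,0,-4.4],0,0]]' && python3 -m creep '[[[0,-0.4,0],0,0],[[-0.2,-1.2,0],-0.2,0],[[-0.4,-2,0],-0.4,0],[[-0.6,-3,0],-0.6,0],[[-0.8,-4,0],-0.8,0],[[-1,-5,0],-1,0],[[-1.2,-6,0],-1.2,0],[[-1.4,-7,0],-1.3,0],[[-1.6,-7.8,0],-1.3,0],[[-1.6,-8.5,0],-1.3,0],[[-1.6,-9,0],-1.3,0],[[-1.6,-9.1,0],-1.3,0]]' && python3 -m creep '[[[0,0,0],0,0],[[0,0,0],0,0],[[0,0,0],0,0]]';  python3 - <<'E'
from h import *
snap('wrist','w3')
E
```

```text
time_s: 4.25
ee_pos: [0.586, -0.2857, 0.3592]
eef_rot: [3.139, -0.004, -0.023]
force: [0.6, 0.2, -1.9]
grip_width: 0.016
time_s: 5.45
ee_pos: [0.5158, 0.1734, 0.3546]
eef_rot: [-3.142, 0.002, 0.161]
force: [-1.1, -1.4, -1.4]
grip_width: 0.0162
time_s: 5.75
ee_pos: [0.5165, 0.1702, 0.3562]
eef_rot: [3.141, 0.0, 0.157]
force: [-0.0, 0.1, -2.2]
grip_width: 0.016
```

View pics/w3.png

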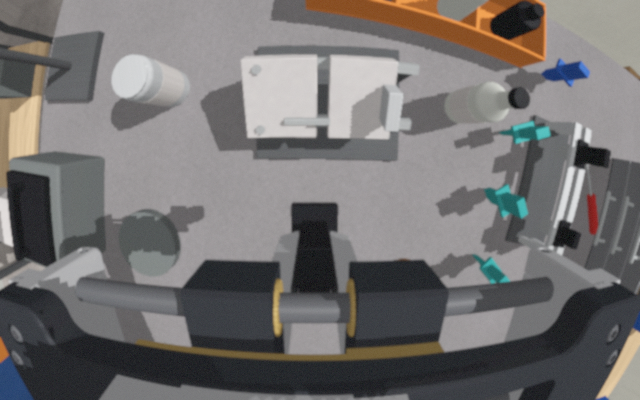

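```bash
cat > jig.py <<'E'
from h import *
def rays(c):
    v,u=np.mgrid[0:400,0:640]; x=(u-c['cx'])/c['f'];y=(v-c['cy'])/c['f']
    if c['name']=='wrist':
        r=np.hypot(x,y);s=np.sin(r)/np.maximum(r,1e-6); D=np.stack([x*s,y*s,np.cos(r)],-1)
    else: D=np.stack([x,y,np.ones_like(x)],-1)
    return D@np.array(c['T'])[:3,:3].T
def fit(c,roi,thr):
    W=cloud(c); img=c['img'].astype(int); m=np.zeros((400,640),bool); r0,r1,c0,c1=roi; m[r0:r1,c0:c1]=1
    wh=m&(img.min(2)>thr)&(W[...,2]>.05)&(W[...,2]<.3)
    Q=W[wh]; A=np.c_[Q[:,:2],np.ones(len(Q))]; k=np.ones(len(Q),bool)
    for _ in range(8):
        co=np.linalg.lstsq(A[k],Q[k,2],rcond=None)[0]; res=Q[:,2]-A@co; k=abs(res)<.006
    return co,wh,res[k].std(),k.sum()
def onplane(c,co):
    D=rays(c); n=np.array([-co[0],-co[1],1]); o=np.array(c['T'])[:3,3]
    t=(co[2]-n@o)/(D@n); return o+t[...,None]*D
E
python3 - <<'E'
from jig import *
c=load('w3'); roi=(45,150,225,425)
cv2.imwrite('pics/w3c.png',cv2.resize(c['img'][40:150,230:430,::-1],None,fx=4,fy=4,interpolation=cv2.INTER_CUBIC))
co,wh,s,n=fit(c,roi,150)
print(co,'tilt',np.degrees(np.arctan(np.hypot(co[0],co[1]))),'dir',np.degrees(np.arctan2(co[1],co[0])),s,n)
c0=load('top0');co0,wh0,s0,n0=fit(c0,(140,205,220,310),165);print(co0,s0,n0)
for x,y in ((.6,.2),(.56,.2)): print(co@[x,y,1],co0@[x,y,1])
g=c['img'].min(2)
for v in (65,75,85,95,105,130): print(v,g[v,312:336])
E
```

```text
[ 0.45730023  0.06873839 -0.18587925] tilt 24.817592452793047 dir 8.548331209852352 0.0011633602263463676 9120
[ 0.4591361   0.06665246 -0.18709861] 0.0024251345296988237 1422
0.10224856235064589 0.10171353616934481
0.08395655328022295 0.08334809234192692
65 [205 206 205 204 195 170 143 128 126 125 124 125 124 126 125 125 129 144
 169 194 203 206 205 206]
75 [206 204 206 207 197 161 118 107 106 106 107 105 108 107 111 109 121 143
 174 197 206 207 206 206]
85 [206 206 209 208 195 150  91  70  72  72  70  71  70  69  72  83 114 153
 182 198 203 204 204 204]
95 [204 204 202 196 173 132  88  69  66  66  68  67  66  64  70  83 119 163
 193 203 203 204 204 205]
105 [204 204 203 196 175 131  85  65  67  72  67  64  67  66  72  96 130 165
 190 200 203 203 203 201]
130 [204 203 199 184 150 107  71  68  68  65  64  63  69  69  85 118 158 192
 203 206 205 205 205 204]
```

View pics/w3c.png

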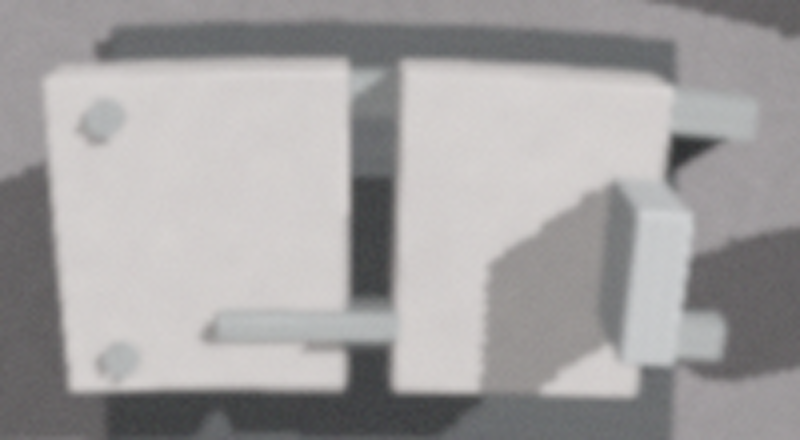

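```bash
cat > rect.py <<'E'
from jig import *
def frame(co,yaw,org2):
    z=np.array([-co[0],-co[1],1]);z/=np.linalg.norm(z)
    y=np.array([-np.sin(yaw),np.cos(yaw),0]); y-=z*(y@z); y/=np.linalg.norm(y); x=np.cross(y,z)
    T=np.eye(4);T[:3,0]=x;T[:3,1]=y;T[:3,2]=z;T[:3,3]=[org2[0],org2[1],co@[org2[0],org2[1],1]];return T
def rectify(c,T,s=.0005,xr=(-.08,.08),yr=(-.14,.12),zoff=0):
    X,Y=np.meshgrid(np.arange(xr[1],xr[0],-s),np.arange(yr[1],yr[0],-s),indexing='ij')
    P=T[:3,3]+X[...,None]*T[:3,0]+Y[...,None]*T[:3,1]+zoff*T[:3,2]
    Ti=np.linalg.inv(c['T']); q=P@Ti[:3,:3].T+Ti[:3,3]
    if c['name']=='wrist':
        r=np.hypot(q[...,0],q[...,1]);th=np.arctan2(r,q[...,2]);k=th/r*c['f']
    else: k=c['f']/q[...,2]
    return cv2.remap(c['img'],(q[...,0]*k+c['cx']).astype(np.float32),(q[...,1]*k+c['cy']).astype(np.float32),cv2.INTER_CUBIC)
E
python3 - <<'E'
from rect import *
c=load('w3'); co,*_=fit(c,(45,150,225,425),150); P=onplane(c,co); g=c['img'].min(2).astype(float)
def edge(v,a,b,lev,rise):
    for u in range(a,b):
        if (g[v,u]-lev)*(g[v,u+1]-lev)<=0 and (g[v,u+1]>g[v,u])==rise:
            t=(lev-g[v,u])/(g[v,u+1]-g[v,u]); return P[v,u]*(1-t)+P[v,u+1]*t
E1=[];E2=[]
for v in list(range(70,112,3))+[128,131,134]:
    a=edge(v,308,325,140,False);b=edge(v,322,340,140,True)
    if a is not None and b is not None:E1.append(a);E2.append(b)
E1=np.array(E1);E2=np.array(E2)
l1=np.polyfit(E1[:,0],E1[:,1],1);l2=np.polyfit(E2[:,0],E2[:,1],1)
print('yaws',np.degrees(np.arctan(l1[0])),np.degrees(np.arctan(l2[0])),np.std(E1[:,1]-np.polyval(l1,E1[:,0])))
yaw=np.arctan(l1[0]); x0=.58; T=frame(co,yaw,(x0,np.polyval(l1,x0)))
print(T.round(4)); print('gap',((E2-T[:3,3])@T[:3,1]).round(4))
for nm in ('w3','top0'):
  im=rectify(load(nm),T); cv2.imwrite(f'pics/{nm}r.png',im[:,:,::-1])
import pickle;pickle.dump(T,open('T0.pkl','wb'))
E
```

```text
yaws 7.845476680564126 8.759360508170463 0.00016529864657960635
[[ 0.8992 -0.1386 -0.4151  0.58  ]
 [ 0.1239  0.9903 -0.0624  0.1778]
 [ 0.4197  0.0047  0.9076  0.0916]
 [ 0.      0.      0.      1.    ]]
gap [-0.0138 -0.0142 -0.0142 -0.0142 -0.0144 -0.0144 -0.0145 -0.0145 -0.0146
 -0.0147 -0.0148 -0.0149 -0.0149 -0.0149 -0.0151 -0.0153 -0.0153]
```

View pics/w3r.png

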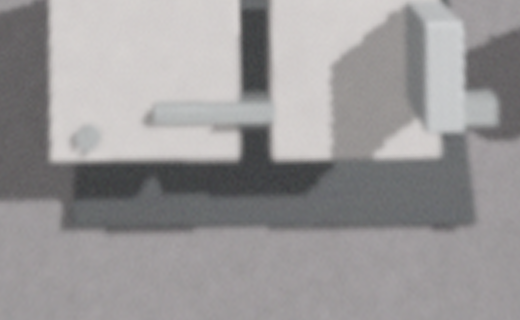

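View pics/top0r.png

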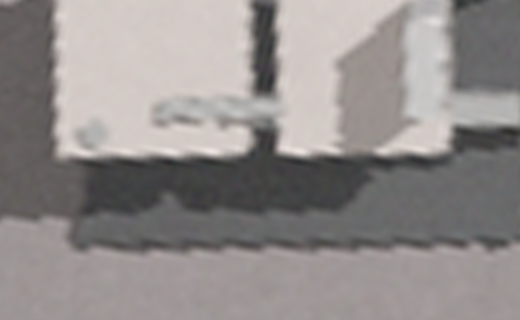

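```bash
python3 -m creep '[[[0.4,0,0],0.08,0],[[0.8,0,0.2],0.08,0],[[0.9,0.1,0.5],0.08,0],[[0.9,0.1,0.5],0.08,0],[[0.9,0.1,0.5],0.08,0],[[0.9,0.1,0.5],0.08,0]]' ; python3 - <<'E'
from rect import *
import pickle
snap('wrist','w4'); T=pickle.load(open('T0.pkl','rb'))
for nm in ('w4','scene0'):
  im=rectify(load(nm),T,xr=(-.03,.13)); cv2.imwrite(f'pics/{nm}r.png',im[:,:,::-1])
E
```

```text
time_s: 6.4
ee_pos: [0.5612, 0.1733, 0.3324]
eef_rot: [-3.141, -0.001, 0.147]
force: [0.3, -0.5, -1.7]
grip_width: 0.0159
```

View pics/w4.png

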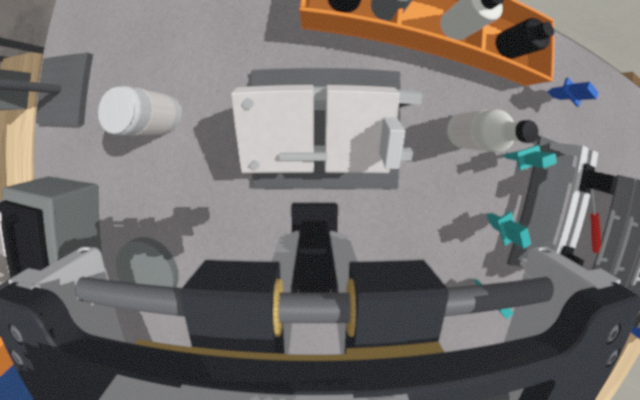

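View pics/w4r.png

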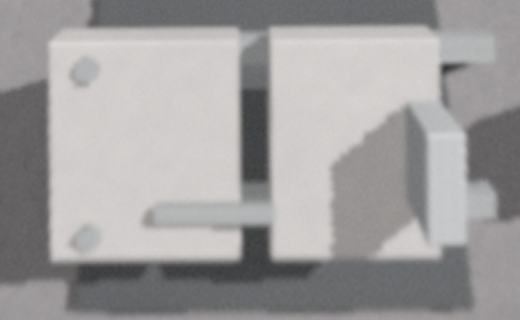

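View pics/scene0r.png

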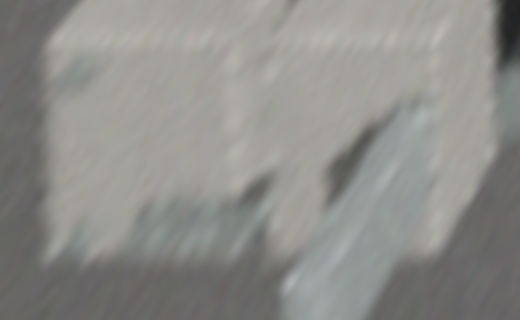

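```bash
python3 - <<'E'
from rect import *
c=load('w4'); co,wh,s,n=fit(c,(85,178,225,425),150); print(co,s,n,np.degrees(np.arctan2(co[1],co[0])),np.degrees(np.arctan(np.hypot(co[0],co[1]))))
P=onplane(c,co); g=c['img'].min(2).astype(float)
def edge(v,a,b,lev,rise):
    for u in range(a,b):
        if (g[v,u]-lev)*(g[v,u+1]-lev)<=0 and (g[v,u+1]>g[v,u])==rise:
            t=(lev-g[v,u])/(g[v,u+1]-g[v,u]); return P[v,u]*(1-t)+P[v,u+1]*t
E1=[];E2=[];E3=[]
for v in list(range(98,148,3))+[164,167]:
    a=edge(v,306,322,140,False);b=edge(v,318,336,140,True);d=edge(v,225,245,160,True)
    if a is not None and b is not None:E1.append(a);E2.append(b);E3.append(d)
E1,E2=np.array(E1),np.array(E2);E3=np.array([e for e in E3 if e is not None])
for e in(E1,E2,E3): print('yaw',np.degrees(np.arctan(np.polyfit(e[:,0],e[:,1],1)[0])))
l1=np.polyfit(E1[:,0],E1[:,1],1)
T=frame(co,np.radians(8.3),(.63,np.polyval(l1,.63)))
# lower edge of panels
B=[]
for u in (255,270,290,300,335,345,355):
    for v in range(160,182):
        if g[v,u]>=150>g[v+1,u]:
            t=(150-g[v,u])/(g[v+1,u]-g[v,u]); B.append(P[v,u]*(1-t)+P[v+1,u]*t)
B=np.array(B); bx=(B-T[:3,3])@T[:3,0]; print(bx.round(4))
T[:3,3]+=T[:3,0]*(np.median(bx)+.055)
print(T.round(4)); q=lambda E:((E-T[:3,3])@T[:3,:3]).round(4)
print(q(E1)[::4,:2],q(E2)[::4,:2],q(E3)[::4,:2])
pickle.dump(T,open('T.pkl','wb'))
E
```

```text
[ 0.45632216  0.06876873 -0.18524578] 0.0011420873323319167 9982 8.570106421185017 24.77213684795164
yaw 8.112201621525628
yaw 8.529271694944512
yaw 9.11596833041654
[-0.0551 -0.0552 -0.0551 -0.0552 -0.0551 -0.0556]
[[ 0.8985 -0.1452 -0.4143  0.6299]
 [ 0.1311  0.9894 -0.0624  0.1845]
 [ 0.419   0.0018  0.908   0.1149]
 [ 0.      0.      0.      1.    ]]
[[ 0.0448 -0.0006]
 [ 0.0299  0.    ]
 [ 0.0145  0.0001]
 [-0.0013  0.0002]
 [-0.0177 -0.0004]] [[ 0.0448 -0.0139]
 [ 0.0299 -0.0146]
 [ 0.0146 -0.0147]
 [-0.0012 -0.0145]
 [-0.0176 -0.0144]] [[ 0.0479  0.0967]
 [ 0.0326  0.0954]
 [ 0.0169  0.0955]
 [ 0.0007  0.0956]
 [-0.016   0.0955]]
```

```bash
cat > tgt.py <<'E'
from h import *
import sys
T=pickle.load(open('T.pkl','rb')); 
def show(name,pg,yaw=8.4,world=False):
    M=pose(); p=np.array(pg) if world else T[:3,:3]@np.array(pg)+T[:3,3]
    d=M[:3,:3].T@(p-M[:3,3]); y0=np.degrees(R.from_matrix(M[:3,:3]).as_euler('xyz')[2])
    print(name,'world',p.round(4),'units',(d/.05).round(3),'twist',round(-(yaw-y0)/8,3))
def here():
    M=pose(); o=telemetry.get_obs(); print('gapframe tcp',((M[:3,3]-T[:3,3])@T[:3,:3]).round(4),'F',o['force'].round(2),'Fgap',(o['force']@T[:3,:3]).round(2),'w',o['grip_width'].round(4),'t',o['time_s'])
E
python3 - <<'E'
from tgt import *
here(); show('B',[.030,-.0073,.048]); show('C',[.005,-.0073,.036])
E
```

```text
Traceback (most recent call last):
  File "tgt.py", line 9, in here
    M=pose(); o=telemetry.get_obs(); print('gapframe tcp',((M[:3,3]-T[:3,3])@T[:3,:3]).round(4),'F',o['force'].round(2),'Fgap',(o['force']@T[:3,:3]).round(2),'w',o['grip_width'].round(4),'t',o['time_s'])
                                                                                                                                                                  ^^^^^^^^^^^^^^^^^^^^^
AttributeError: 'float' object has no attribute 'round'
```

```bash
sed -i "s/o\['grip_width'\].round(4)/round(o['grip_width'],4)/" tgt.py
python3 - <<'E'
from tgt import *
here(); show('B',[.030,-.0073,.048]); show('C',[.005,-.0073,.036])
E
```

```text
gapframe tcp [ 0.0281 -0.0007  0.2267] F [ 0.4   0.22 -1.82] Fgap [-0.37  0.16 -1.83] w 0.0159 t 6.45
B world [0.638  0.1782 0.171 ] units [1.528 0.128 3.231] twist 0.003
C world [0.6205 0.1757 0.1496] units [1.174 0.127 3.658] twist 0.003
```

```bash
python3 -m creep '[[[0.6,0.08,0.2],0,0],[[1.2,0.12,0.6],0,0],[[1.53,0.13,1.2],0,0],[[1.53,0.13,1.7],0,0],[[1.53,0.13,1.8],0,0],[[1.53,0.13,1.8],0,0],[[1.53,0.13,1.8],0,0]]' ; python3 - <<'E'
from tgt import *
here(); show('B',[.030,-.0073,.048]);snap('wrist','w5');snap('scene','s5')
c=load('s5');cv2.imwrite('pics/s5c.png',cv2.resize(c['img'][100:260,300:460,::-1],None,fx=4,fy=4,interpolation=cv2.INTER_CUBIC))
E
```

```text
time_s: 7.15
ee_pos: [0.6384, 0.1783, 0.2438]
eef_rot: [-3.141, -0.003, 0.147]
force: [-0.5, -0.8, -1.7]
grip_width: 0.0157
gapframe tcp [ 0.0609 -0.0071  0.1139] F [-0.54 -0.82 -1.66] Fgap [-1.28 -0.73 -1.23] w 0.0157 t 7.15
B world [0.638  0.1782 0.171 ] units [-1.300e-02  1.000e-03  1.456e+00] twist 0.004
```

View pics/w5.png

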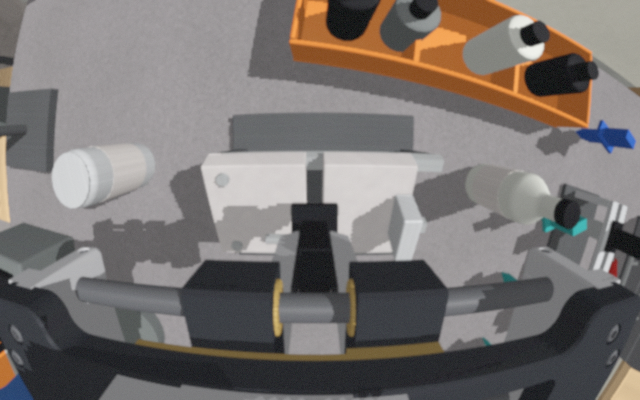

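View pics/s5c.png

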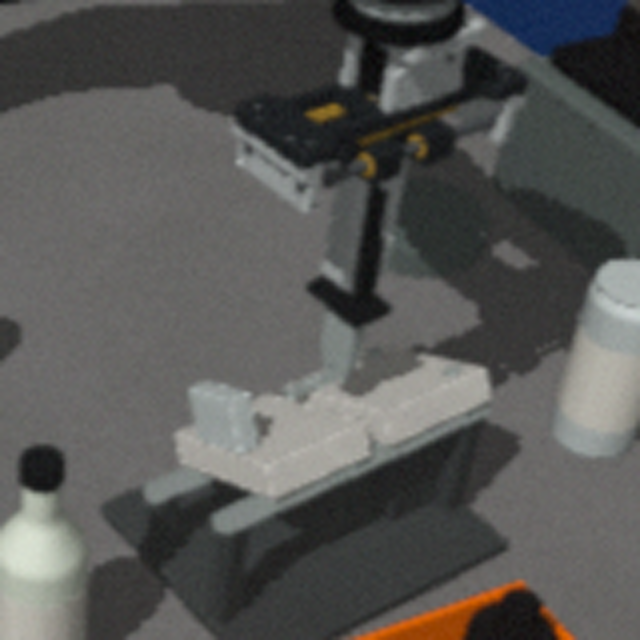

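```bash
python3 -m creep '[[[0,0,0.2],0,0],[[0,0,0.4],0,0],[[0,0,0.6],0,0],[[0,0,0.7],0,0],[[0,0,0.7],0,0]]' ; python3 - <<'E'
from tgt import *
here()
E
python3 -m creep '[[[0,0,0.2],0,0],[[0,0,0.4],0,0],[[0,0,0.6],0,0],[[0,0,0.65],0,0],[[0,0,0.65],0,0]]' ; python3 - <<'E'
from tgt import *
here();show('B',[.030,-.0073,.048]); show('C',[.005,-.0073,.036]);snap('scene','s6')
c=load('s6');cv2.imwrite('pics/s6c.png',cv2.resize(c['img'][100:260,300:460,::-1],None,fx=4,fy=4,interpolation=cv2.INTER_CUBIC))
E
```

```text
time_s: 7.75
ee_pos: [0.6379, 0.1781, 0.2052]
eef_rot: [3.141, 0.002, 0.147]
force: [0.2, -0.5, -2.0]
grip_width: 0.0161
gapframe tcp [ 0.0442 -0.0074  0.0791] F [ 0.17 -0.54 -2.04] Fgap [-0.77 -0.56 -1.89] w 0.0161 t 7.75
time_s: 8.25
ee_pos: [0.638, 0.1781, 0.1733]
eef_rot: [3.142, 0.001, 0.147]
force: [0.5, -0.5, -1.2]
grip_width: 0.0158
gapframe tcp [ 0.031  -0.0074  0.0501] F [ 0.55 -0.46 -1.24] Fgap [-0.09 -0.54 -1.33] w 0.0158 t 8.25
B world [0.638  0.1782 0.171 ] units [-0.001 -0.003  0.046] twist 0.003
C world [0.6205 0.1757 0.1496] units [-0.354 -0.004  0.474] twist 0.003
```

View pics/s6c.png

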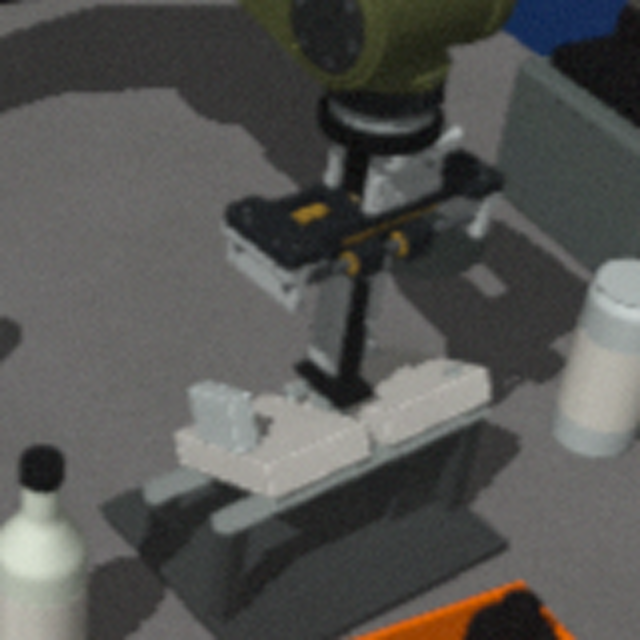

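```bash
python3 -m creep '[[[0,0,0.08],0,0],[[0,0,0.14],0,0],[[-0.06,0,0.2],0,0],[[-0.12,0,0.26],0,0]]' 7; python3 - <<'E'
from tgt import *
here()
E
python3 -m creep '[[[-0.06,0,0.06],0,0],[[-0.12,0,0.12],0,0],[[-0.18,0,0.18],0,0],[[-0.235,0,0.22],0,0],[[-0.235,0,0.22],0,0]]'; python3 - <<'E'
from tgt import *
here();snap('scene','s7');snap('wrist','w7')
c=load('s7');cv2.imwrite('pics/s7c.png',cv2.resize(c['img'][130:240,320:430,::-1],None,fx=5,fy=5,interpolation=cv2.INTER_CUBIC))
E
```

```text
time_s: 8.7
ee_pos: [0.6324, 0.1773, 0.1614]
eef_rot: [-3.142, -0.001, 0.147]
force: [-0.6, -0.4, 2.7]
grip_width: 0.0157
gapframe tcp [ 0.0208 -0.0075  0.0417] F [-0.61 -0.39  2.68] Fgap [ 0.53 -0.29  2.71] w 0.0157 t 8.7
time_s: 9.2
ee_pos: [0.6201, 0.1755, 0.1495]
eef_rot: [3.142, 0.001, 0.147]
force: [-1.5, 0.1, -0.8]
grip_width: 0.0161
gapframe tcp [ 0.0046 -0.0075  0.036 ] F [-1.52  0.07 -0.78] Fgap [-1.68  0.29 -0.08] w 0.0161 t 9.2
```

View pics/s7c.png

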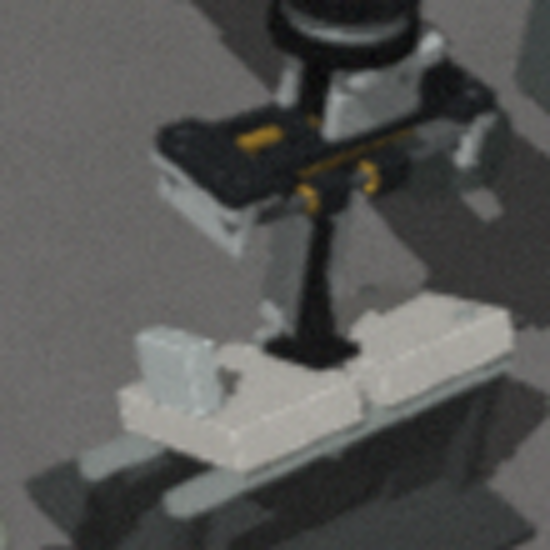

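View pics/w7.png

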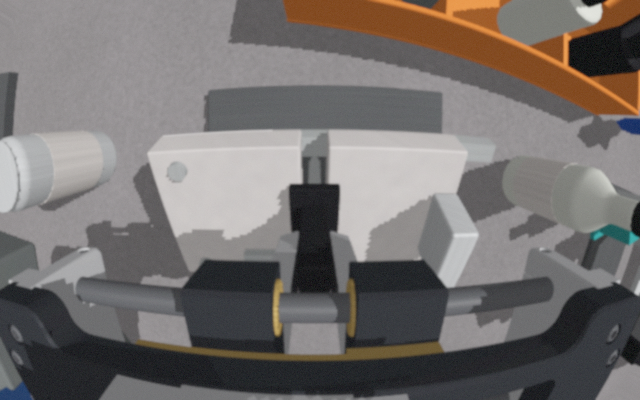

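```bash
python3 -m creep '[[[0,0,0.04],0,0],[[0,0,0.04],0,0.22],[[0,0,0],0,0.25],[[0,0,0],0,0.35],[[0,0,0],0,0.5],[[0,0,0],0,0.5],[[0,0,0],0,0.5]]' 7; python3 -m creep '[[[0,0,-0.3],0,0.5],[[0,0,-1],0,0.5],[[0,0,-1.8],0,0.4],[[0,0,-2.2],0,0.4],[[0,0,-2.2],0,0.4],[[0,0,-2.2],0,0.4]]';python3 - <<'E'
from tgt import *
here();snap('scene','s8');snap('wrist','w8')
c=load('s8');cv2.imwrite('pics/s8c.png',cv2.resize(c['img'][130:240,320:430,::-1],None,fx=5,fy=5,interpolation=cv2.INTER_CUBIC))
E
```

```text
time_s: 10.0
ee_pos: [0.6206, 0.1756, 0.1499]
eef_rot: [-3.142, 0.0, 0.147]
force: [0.6, -0.3, 0.1]
grip_width: 0.0467
time_s: 10.6
ee_pos: [0.6205, 0.1755, 0.26]
eef_rot: [-3.142, -0.0, 0.147]
force: [-0.1, -0.4, -0.1]
grip_width: 0.0376
gapframe tcp [ 0.0513 -0.0073  0.1362] F [-0.09 -0.41 -0.11] Fgap [-0.18 -0.4  -0.04] w 0.0376 t 10.6
```

View pics/s8c.png

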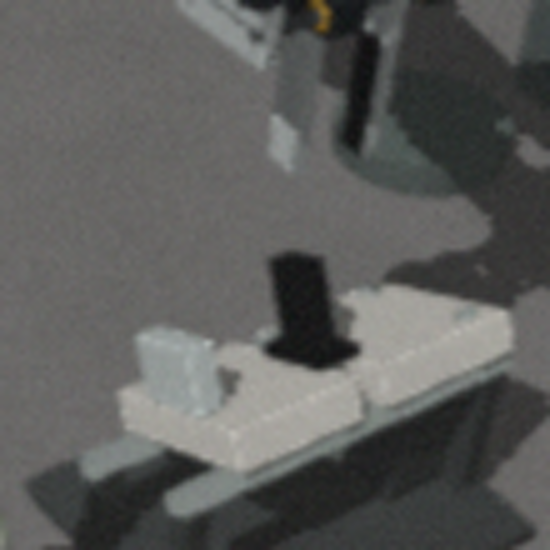

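View pics/w8.png

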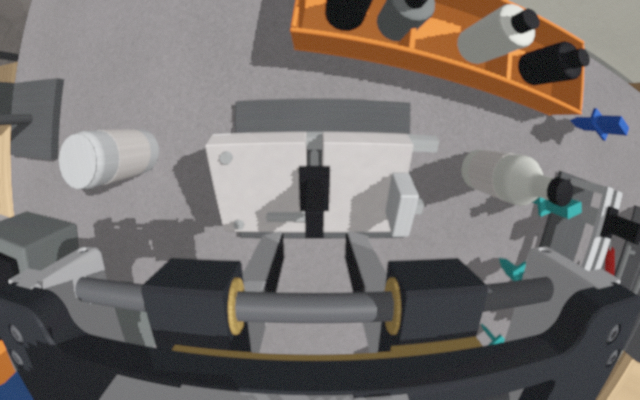

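```bash
python3 - <<'E'
from tgt import *
here(); show('above',[.049,-.127,.120]); show('D',[.006,-.127,.027]); show('end',[.006,-.093-.0125,.027])
c=load('w8');W=cloud(c)
S=W[150:215,460:575].reshape(-1,3); q=S[(S[:,2]>.1)]; print('bottle',np.nanmedian(q,0),q[:,2].max(),q[:,:2].min(0),q[:,:2].max(0))
# post face
G=((W-T[:3,3])@T[:3,:3]); m=(G[...,2]>.034)&(G[...,2]<.046)&(abs(G[...,0])<.03)&(G[...,1]<-.05)&(G[...,1]>-.13)
print('post',m.sum(),np.percentile(G[m],[2,50,98],axis=0).round(4))
E
```

```text
gapframe tcp [ 0.0504 -0.0074  0.1351] F [-0.44 -0.28  0.1 ] Fgap [-0.39 -0.21  0.29] w 0.0374 t 10.7
above world [0.6426 0.0578 0.2441] units [0.098 2.393 0.29 ] twist 0.002
D world [0.6425 0.058  0.1417] units [0.101 2.389 2.339] twist 0.002
end world [0.6394 0.0793 0.1417] units [0.101 1.959 2.338] twist 0.002
bottle [ 0.68134646 -0.04991943  0.13293633] 0.1912823632351153 [ 0.65056058 -0.17469002] [ 0.71184835 -0.03048904]
post 869 [[-0.0232 -0.0989  0.0347]
 [ 0.0032 -0.0893  0.0398]
 [ 0.0246 -0.0817  0.0413]]
```

```bash
python3 -m creep '[[[0,0.4,0],0,0],[[0.1,1.2,0],0,0],[[0.1,2,0],0,0],[[0.1,2.35,0.1],0,0],[[0.1,2.39,0.5],0,0],[[0.1,2.39,1.2],0,0],[[0.1,2.39,1.9],0,0],[[0.1,2.39,2.25],0,0],[[0.1,2.39,2.34],0,0],[[0.1,2.39,2.34],0,0]]';python3 - <<'E'
from tgt import *
here();snap('wrist','w9')
E
python3 -m creep '[[[0,-0.08,0],0,0],[[0,-0.16,0],0,0],[[0,-0.24,0],0,0],[[0,-0.28,0],0,0],[[0,-0.28,0],0,0]]';python3 - <<'E'
from tgt import *
here()
E
```

```text
time_s: 11.7
ee_pos: [0.6428, 0.0584, 0.1423]
eef_rot: [-3.141, 0.001, 0.147]
force: [0.6, 0.2, 0.6]
grip_width: 0.0003
gapframe tcp [ 0.0066 -0.1267  0.0274] F [0.56 0.24 0.55] Fgap [0.77 0.16 0.26] w 0.0003 t 11.7
time_s: 12.25
ee_pos: [0.6411, 0.0722, 0.1432]
eef_rot: [3.141, -0.0, 0.147]
force: [0.3, 1.2, 0.3]
grip_width: 0.0004
gapframe tcp [ 0.0073 -0.1127  0.0281] F [0.28 1.17 0.34] Fgap [0.55 1.12 0.12] w 0.0004 t 12.25
```

View pics/w9.png

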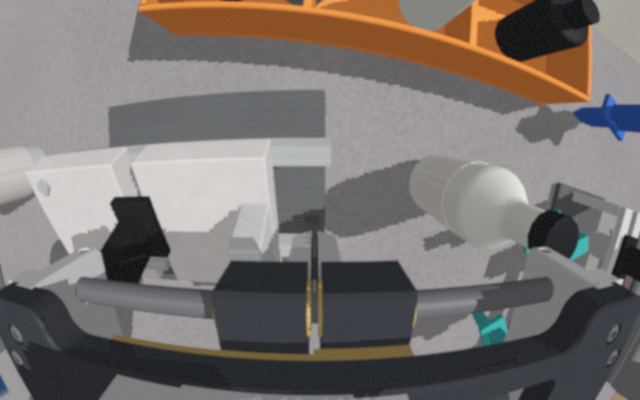

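Good: closed fingers at (315,260) stand right of the post (255,225). Push in small steps.

```bash
python3 -m creep '[[[0,-0.03,0],0,0],[[0,-0.06,0],0,0],[[0,-0.08,0],0,0],[[0,-0.08,0],0,0]]';python3 - <<'E'
from tgt import *
here()
E
python3 -m creep '[[[0,-0.02,0],0,0],[[0,-0.04,0],0,0]]';python3 - <<'E'
from tgt import *
here()
E
```

```text
time_s: 12.65
ee_pos: [0.6407, 0.0748, 0.1431]
eef_rot: [3.14, -0.0, 0.146]
force: [0.6, -8.2, 1.5]
grip_width: 0.0004
gapframe tcp [ 0.0072 -0.1101  0.028 ] F [ 0.61 -8.2   1.45] Fgap [ 0.08 -8.2   1.58] w 0.0004 t 12.65
time_s: 12.85
ee_pos: [0.6404, 0.0765, 0.1431]
eef_rot: [3.14, -0.0, 0.146]
force: [0.7, -9.1, 1.4]
grip_width: 0.0003
gapframe tcp [ 0.0072 -0.1083  0.028 ] F [ 0.71 -9.13  1.41] Fgap [ 0.03 -9.13  1.55] w 0.0003 t 12.85
```

```bash
python3 -m creep '[[[0,-0.02,0],0,0],[[0,-0.04,0],0,0],[[0,-0.04,0],0,0]]'; python3 -m creep '[[[0,-0.015,0],0,0],[[0,-0.02,0],0,0],[[0,-0.02,0],0,0]]';python3 - <<'E'
from tgt import *
here()
E
```

```text
time_s: 13.15
ee_pos: [0.6401, 0.0787, 0.1431]
eef_rot: [3.14, -0.0, 0.146]
force: [0.4, -8.2, 1.9]
grip_width: 0.0004
time_s: 13.45
ee_pos: [0.64, 0.0796, 0.1431]
eef_rot: [3.14, -0.0, 0.146]
force: [1.0, -8.7, 1.7]
grip_width: 0.0006
gapframe tcp [ 0.0072 -0.1053  0.028 ] F [ 0.98 -8.74  1.67] Fgap [ 0.44 -8.78  1.66] w 0.0006 t 13.45
```

```bash
for i in 1 2; do python3 -m creep '[[[0,-0.01,0],0,0],[[0,-0.015,0],0,0],[[0,-0.015,0],0,0]]' | grep -E 'ee_pos|force'; done
```

```text
ee_pos: [0.6399, 0.0802, 0.1432]
force: [0.4, -9.0, 2.0]
ee_pos: [0.6399, 0.0802, 0.1432]
force: [1.5, -13.5, 1.1]
```

```bash
python3 -m creep '[[[0,-0.01,0],0,0],[[0,-0.01,0],0,0],[[0,-0.01,0],0,0],[[0,-0.01,0],0,0]]' | grep -E 'ee_pos|force';  python3 - <<'E'
from tgt import *
here();snap('wrist','w10')
E
```

```text
ee_pos: [0.6399, 0.0802, 0.1432]
force: [2.3, -15.9, 0.9]
gapframe tcp [ 0.0072 -0.1046  0.0281] F [  2.34 -15.95   0.95] Fgap [  0.41 -16.11   0.88] w 0.0006 t 14.45
```

View pics/w10.png

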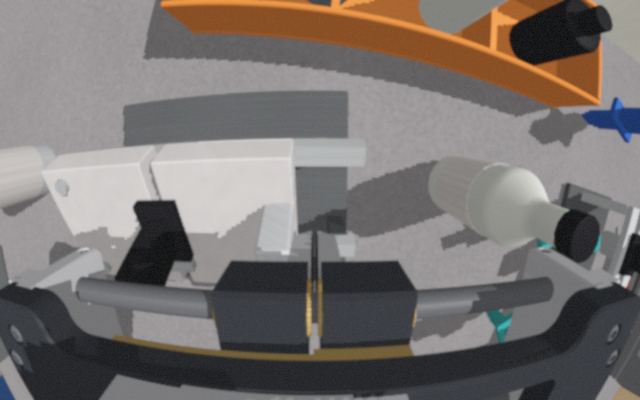

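```bash
python3 -m creep '[[[0,0.1,0],0,0],[[0,0.4,0],0,0],[[0,0.45,-0.5],0,0],[[0,0.45,-1.4],0,0.4],[[0,0.3,-2.2],0,0.4],[[-0.3,-0.5,-2.5],0,0.4],[[-0.4,-1.3,-2.5],0,0.4],[[-0.45,-1.9,-2.5],0,0.4],[[-0.45,-2,-2.5],0,0.4],[[-0.45,-2,-2.5],0,0.4],[[-0.45,-2,-2.5],0,0.4]]' ;  python3 - <<'E'
from tgt import *
here();snap('wrist','w11');show('E',[0,-.004,.037])
c=load('w11');W=cloud(c);G=((W-T[:3,3])@T[:3,:3])
m=(G[...,2]>.05)&(G[...,2]<.066)&(abs(G[...,0])<.04)&(abs(G[...,1])<.03)
print(m.sum(),np.percentile(G[m],[2,50,98],axis=0).round(4)); print(cv2.minAreaRect((G[m][:,:2]*1000).astype(np.float32)))
E
```

```text
time_s: 15.6
ee_pos: [0.6029, 0.1772, 0.2678]
eef_rot: [3.141, 0.0, 0.146]
force: [0.8, 0.2, 0.2]
grip_width: 0.0372
gapframe tcp [ 0.0389 -0.0031  0.1505] F [0.85 0.19 0.17] Fgap [ 0.86  0.06 -0.2 ] w 0.0372 t 15.6
E world [0.6151 0.1783 0.1484] units [0.245 0.011 2.386] twist -0.007
586 [[-0.0114 -0.0105  0.0513]
 [ 0.007  -0.003   0.0578]
 [ 0.0181  0.0047  0.0591]]
((3.062130928039551, -2.9266867637634277), (15.482158660888672, 30.798433303833008), 89.45511627197266)
```

View pics/w11.png

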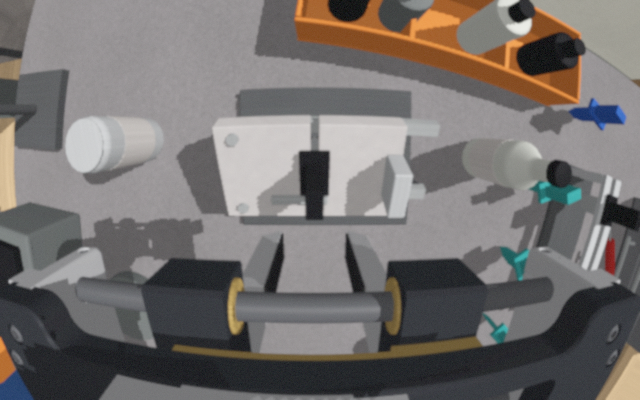

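```bash
python3 -m creep '[[[0.1,0,0.4],0,0.4],[[0.2,0.005,1],0,0.4],[[0.27,0.005,1.7],0,0.4],[[0.285,0.005,2.2],0,0.4],[[0.285,0.005,2.39],0,0.4],[[0.285,0.005,2.39],0,0.4],[[0.285,0.005,2.39],0,0.4]]' ;  python3 - <<'E'
from tgt import *
here()
E
python3 -m creep '[[[0,0,0],0,0.25],[[0,0,0],0,0.2],[[0,0,0],0,0.15],[[0,0,0],0,0.1],[[0,0,0],0,0.0],[[0,0,0],0,0.0],[[0,0,0],0,0.0]]' 5;  python3 - <<'E'
from tgt import *
here();snap('wrist','w12')
E
```

```text
time_s: 16.35
ee_pos: [0.6173, 0.1799, 0.15]
eef_rot: [-3.141, -0.002, 0.146]
force: [-0.2, -0.3, 0.5]
grip_width: 0.0376
gapframe tcp [ 0.0029 -0.0027  0.0373] F [-0.21 -0.27  0.48] Fgap [-0.03 -0.23  0.54] w 0.0376 t 16.35
time_s: 17.05
ee_pos: [0.617, 0.1794, 0.1493]
eef_rot: [3.14, -0.001, 0.147]
force: [-1.1, -6.8, 3.6]
grip_width: 0.016
gapframe tcp [ 0.0022 -0.0031  0.0369] F [-1.1  -6.83  3.6 ] Fgap [-0.37 -6.59  4.15] w 0.016 t 17.05
```

View pics/w12.png

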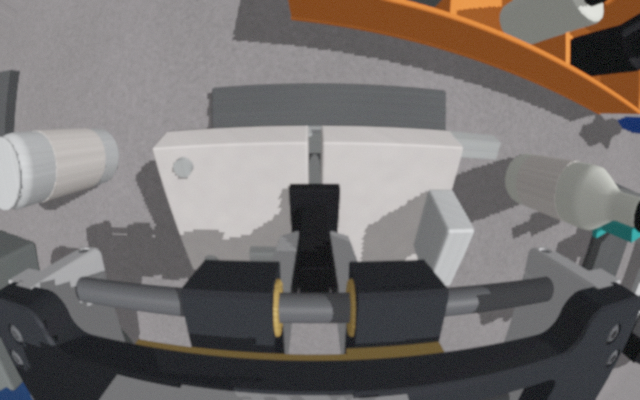

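```bash
python3 -m creep '[[[0,0.007,0],0,0],[[0,0.007,0],0,0],[[0,0.007,0],0,0]]' 20;  python3 - <<'E'
from tgt import *
here()
E
```

```text
time_s: 17.4
ee_pos: [0.617, 0.1794, 0.1492]
eef_rot: [3.141, -0.001, 0.147]
force: [-1.6, -5.1, 6.7]
grip_width: 0.0161
gapframe tcp [ 0.0022 -0.0031  0.0368] F [-1.55 -5.06  6.69] Fgap [ 0.75 -4.77  7.03] w 0.0161 t 17.4
```

```bash
python3 -m creep '[[[-0.01,0.005,-0.02],0,0],[[-0.025,0.005,-0.055],0,0],[[-0.042,0.005,-0.09],0,0],[[-0.06,0.005,-0.13],0,0],[[-0.084,0.005,-0.18],0,0]]';  python3 - <<'E'
from tgt import *
here()
E
python3 -m creep '[[[-0.025,0,-0.055],0,0],[[-0.05,0,-0.11],0,0],[[-0.076,0,-0.165],0,0],[[-0.1,0,-0.22],0,0]]';  python3 - <<'E'
from tgt import *
here();snap('wrist','w13')
E
```

```text
time_s: 17.9
ee_pos: [0.6124, 0.1787, 0.1565]
eef_rot: [3.141, 0.001, 0.147]
force: [3.8, -3.3, -7.6]
grip_width: 0.0159
gapframe tcp [ 0.001  -0.0031  0.0455] F [ 3.78 -3.34 -7.56] Fgap [-0.21 -3.87 -8.22] w 0.0159 t 17.9
time_s: 18.3
ee_pos: [0.6074, 0.178, 0.1677]
eef_rot: [3.141, 0.001, 0.147]
force: [3.8, -3.2, -9.1]
grip_width: 0.0156
gapframe tcp [ 0.0011 -0.0031  0.0577] F [ 3.77 -3.19 -9.08] Fgap [-0.84 -3.72 -9.6 ] w 0.0156 t 18.3
```

View pics/w13.png

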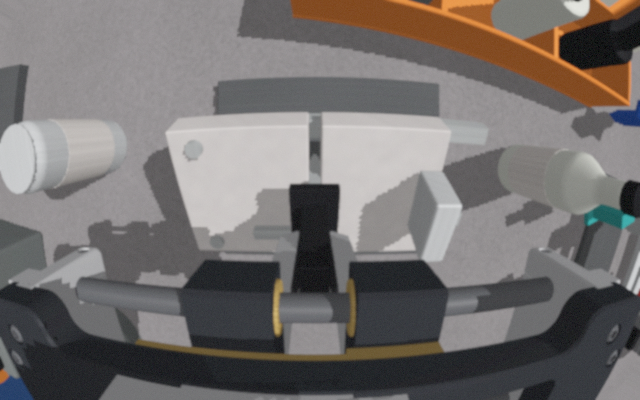

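```bash
python3 -m creep '[[[-0.025,0,-0.055],0,0],[[-0.06,0,-0.13],0,0],[[-0.11,0,-0.238],0,0],[[-0.16,0,-0.346],0,0],[[-0.21,0,-0.454],0,0],[[-0.26,0,-0.562],0,0],[[-0.31,0,-0.67],0,0],[[-0.36,0,-0.78],0,0],[[-0.42,0,-0.91],0,0],[[-0.5,0,-1.08],0,0],[[-0.6,0,-1.5],0,0],[[-0.6,0,-2],0,0]]';python3 -m creep '[[[0,0,-0.5],0,0],[[0,0,-0.9],0,0],[[0,0,-0.9],0,0],[[0,0,-0.9],0,0]]';  python3 - <<'E'
from tgt import *
here();snap('wrist','w14');snap('scene','s14')
c=load('s14');cv2.imwrite('pics/s14c.png',cv2.resize(c['img'][60:260,300:460,::-1],None,fx=3,fy=3,interpolation=cv2.INTER_CUBIC))
E
```

```text
time_s: 19.55
ee_pos: [0.5772, 0.1739, 0.2691]
eef_rot: [-3.142, 0.001, 0.147]
force: [0.4, 0.7, -1.5]
grip_width: 0.0162
time_s: 19.95
ee_pos: [0.5778, 0.1739, 0.3129]
eef_rot: [-3.142, 0.0, 0.147]
force: [-0.3, -0.1, -1.9]
grip_width: 0.0158
gapframe tcp [ 0.0348 -0.0026  0.2021] F [-0.26 -0.06 -1.92] Fgap [-1.05 -0.03 -1.63] w 0.0158 t 19.95
```

View pics/s14c.png

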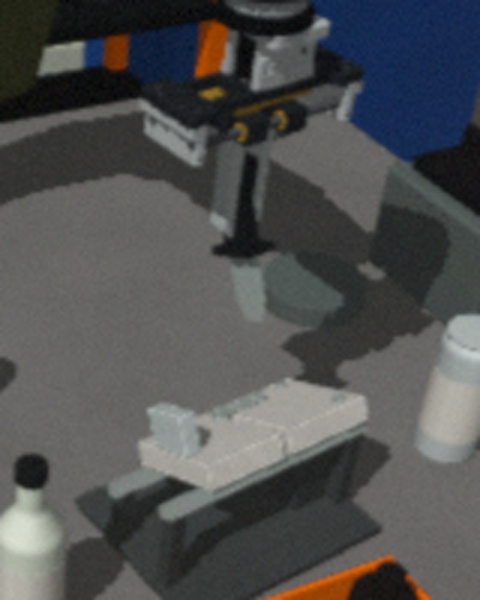

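View pics/w14.png

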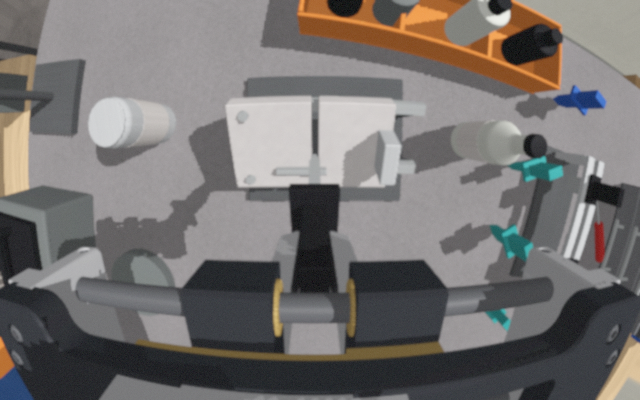

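```bash
python3 - <<'E'
from tgt import *
show('H',[.567,-.2857,.313],-1.4,True)
E
```

```text
H world [ 0.567  -0.2857  0.313 ] units [-1.556  9.061 -0.015] twist 1.228
```

```bash
python3 -m creep '[[[-0.1,0.4,-0.1],0,0],[[-0.3,1.2,-0.2],0.1,0],[[-0.4,2,-0.2],0.3,0],[[-0.6,3,-0.2],0.5,0],[[-0.8,4,-0.2],0.7,0],[[-1,5,-0.2],0.9,0],[[-1.1,6,-0.2],1.1,0],[[-1.3,7,-0.2],1.23,0],[[-1.45,7.9,-0.1],1.23,0],[[-1.55,8.6,0],1.23,0],[[-1.55,9,0],1.23,0],[[-1.55,9.06,0],1.23,0]]';python3 -m creep '[[[0,0,0],0,0],[[0,0,0],0,0],[[0,0,0],0,0]]';  python3 - <<'E'
from tgt import *
here();snap('wrist','w15');
show('H',[.567,-.2857,.24],-1.4,True)
c=load('w15');W=cloud(c);S=W.reshape(-1,3)
for lo,hi,zz in ((.625,.7,.17),):
    q=S[(S[:,0]>lo)&(S[:,0]<hi)&(S[:,1]<-.27)&(S[:,1]>-.3)&(S[:,2]>zz-.008)&(S[:,2]<zz+.02)]; print(zz,len(q),np.median(q,0),cv2.minAreaRect(q[:,:2].astype(np.float32)))
E
```

```text
time_s: 21.25
ee_pos: [0.5671, -0.2876, 0.3114]
eef_rot: [-3.14, 0.003, -0.027]
force: [0.3, 0.3, -1.8]
grip_width: 0.0158
time_s: 21.55
ee_pos: [0.5679, -0.2844, 0.3137]
eef_rot: [3.142, -0.0, -0.023]
force: [0.9, 0.8, -1.9]
grip_width: 0.0159
gapframe tcp [-0.0339 -0.4546  0.2355] F [ 0.89  0.8  -1.85] Fgap [ 0.13  0.66 -2.1 ] w 0.0159 t 21.55
H world [ 0.567  -0.2857  0.24  ] units [-0.016  0.024  1.474] twist 0.006
0.17 470 [ 0.65718021 -0.28839795  0.1695897 ] ((0.6569074988365173, -0.2886257767677307), (0.014628168195486069, 0.028873726725578308), 88.6304931640625)
```

View pics/w15.png

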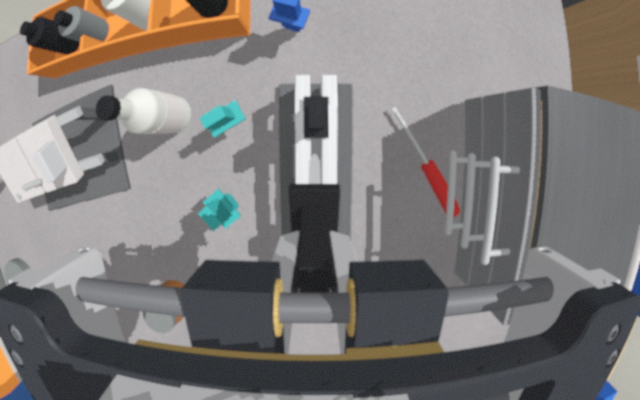

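```bash
python3 -m creep '[[[-0.01,0.02,0.4],0,0],[[-0.015,0.024,1.1],0,0],[[-0.015,0.024,1.7],0,0],[[-0.015,0.024,1.95],0,0],[[-0.015,0.024,1.95],0,0],[[-0.015,0.024,1.95],0,0]]';  python3 - <<'E'
from tgt import *
here();snap('wrist','w16');snap('scene','s16');print(pose()[:3,3])
show('J',[.567,-.2857,.15],-1.4,True)
c=load('s16');cv2.imwrite('pics/s16c.png',cv2.resize(c['img'][150:310,165:295,::-1],None,fx=4,fy=4,interpolation=cv2.INTER_CUBIC))
E
```

```text
time_s: 22.2
ee_pos: [0.5674, -0.2868, 0.2176]
eef_rot: [3.141, -0.002, -0.025]
force: [0.8, -0.2, -1.3]
grip_width: 0.0163
gapframe tcp [-0.0748 -0.457   0.1486] F [ 0.77 -0.18 -1.26] Fgap [ 0.14 -0.29 -1.45] w 0.0163 t 22.2
[ 0.56743288 -0.28691112  0.2178857 ]
J world [ 0.567  -0.2857  0.15  ] units [-0.013 -0.026  1.358] twist -0.002
```

View pics/w16.png

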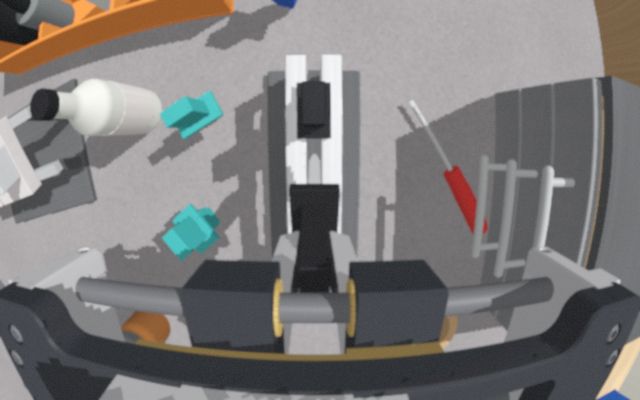

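View pics/s16c.png

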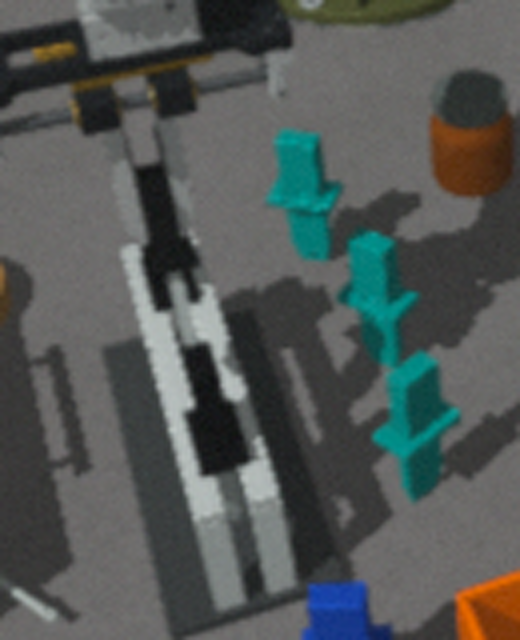

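```bash
python3 -m creep '[[[-0.01,-0.015,0.15],0,0],[[-0.01,-0.015,0.35],0,0],[[-0.01,-0.015,0.55],0,0],[[-0.01,-0.015,0.7],0,0],[[-0.01,-0.015,0.7],0,0]]' | grep -E 'ee_pos|force'; python3 -m creep '[[[0,0,0.15],0,0],[[0,0,0.3],0,0],[[0,0,0.45],0,0],[[0,0,0.6],0,0],[[0,0,0.6],0,0]]' | grep -E 'ee_pos|force'
```

```text
ee_pos: [0.5659, -0.2857, 0.1793]
force: [-0.3, 0.5, -1.1]
ee_pos: [0.566, -0.2857, 0.1495]
force: [-0.2, 1.6, -2.2]
```

```bash
python3 -m creep '[[[0,0,0.06],0,0],[[0.03,0,0.13],0,0],[[0.09,0,0.16],0,0],[[0.15,0,0.18],0,0],[[0.21,0,0.2],0,0],[[0.27,0,0.22],0,0],[[0.33,0,0.24],0,0],[[0.38,0,0.26],0,0],[[0.38,0,0.27],0,0],[[0.38,0,0.27],0,0]]' 7;  python3 - <<'E'
from tgt import *
snap('wrist','w17');snap('scene','s17')
c=load('s17');cv2.imwrite('pics/s17c.png',cv2.resize(c['img'][150:310,165:295,::-1],None,fx=4,fy=4,interpolation=cv2.INTER_CUBIC))
E
```

```text
time_s: 24.3
ee_pos: [0.5858, -0.2864, 0.1377]
eef_rot: [3.141, -0.001, -0.025]
force: [2.6, 0.1, 3.6]
grip_width: 0.0164
```

View pics/s17c.png

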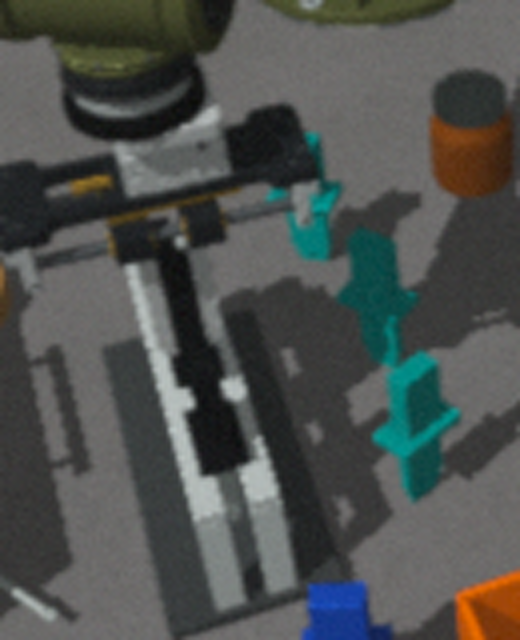

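View pics/w17.png

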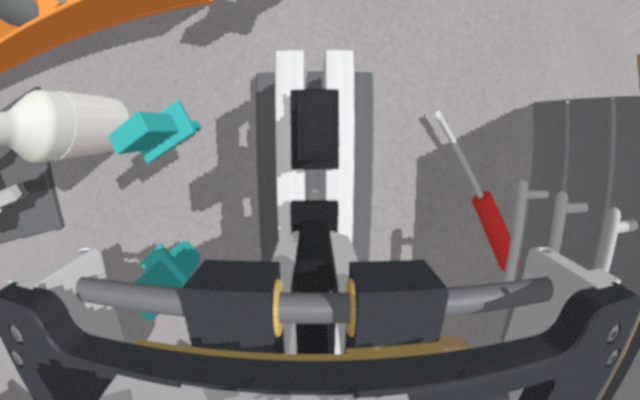

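```bash
python3 -m creep '[[[0,0,0.03],0,0],[[0,0,0.03],0,0.22],[[0,0,0],0,0.25],[[0,0,0],0,0.35],[[0,0,0],0,0.6],[[0,0,0],0,0.6],[[0,0,0],0,0.6]]' 7; python3 -m creep '[[[0,0,-0.3],0,0.6],[[0,0,-1],0,0.6],[[0,0,-1.8],0,0.6],[[0,0,-2.6],0,0.6],[[0,0,-3.2],0,0.6],[[0,0,-3.2],0,0.6],[[0,0,-3.2],0,0.6]]';python3 - <<'E'
from tgt import *
snap('wrist','w18');snap('top','t18')
c=load('w18'); W=cloud(c)
S=W[80:290,260:350].reshape(-1,3)
for lo,hi,zz in ((.45,.545,.146),(.55,.62,.158),(.625,.69,.17)):
    q=S[(S[:,0]>lo)&(S[:,0]<hi)&(S[:,2]>zz-.008)&(S[:,2]<zz+.02)]; print(zz,len(q),np.median(q,0),cv2.minAreaRect(q[:,:2].astype(np.float32)))
    if zz==.158:
        A=np.c_[q[:,:2]-q[:,:2].mean(0),np.ones(len(q))];print('tilt',np.linalg.lstsq(A,q[:,2],rcond=None)[0])
c=load('t18')
cv2.imwrite('pics/jg18.png',cv2.resize(c['img'][135:215,215:315,::-1],None,fx=7,fy=7,interpolation=cv2.INTER_CUBIC))
E
```

```text
time_s: 25.1
ee_pos: [0.5853, -0.2864, 0.1374]
eef_rot: [-3.141, 0.0, -0.025]
force: [-0.6, 0.8, 0.6]
grip_width: 0.0526
time_s: 25.8
ee_pos: [0.5853, -0.2864, 0.2983]
eef_rot: [3.141, -0.001, -0.025]
force: [-0.3, -0.2, -0.6]
grip_width: 0.0563
0.146 393 [ 0.50962725 -0.28540934  0.14560423] ((0.5079292058944702, -0.2853259742259979), (0.015587059780955315, 0.03056146390736103), 88.86860656738281)
0.158 480 [ 0.5893289  -0.28608751  0.15753429] ((0.5880832076072693, -0.28618377447128296), (0.01591394655406475, 0.0296175517141819), 88.34770202636719)
tilt [-0.02919934 -0.00771668  0.15737218]
0.17 541 [ 0.65616756 -0.28791765  0.16956164] ((0.6565247178077698, -0.2879394292831421), (0.01486065611243248, 0.02913188561797142), 88.54550170898438)
```

View pics/w18.png

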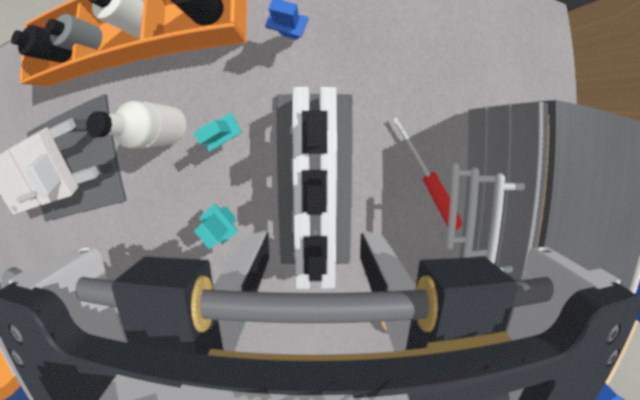

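View pics/jg18.png

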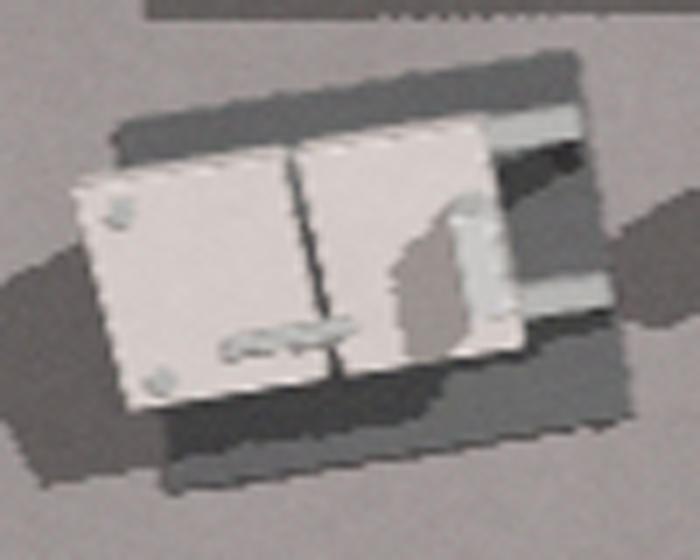

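```bash
python3 - <<'E'
from rect import *
T=pickle.load(open('T.pkl','rb'))
for f in('w1','w18'):
    S=cloud(load(f))[80:290,260:350].reshape(-1,3)
    for lo,hi,zz in ((.55,.62,.158),(.625,.69,.17)):
        q=S[(S[:,0]>lo)&(S[:,0]<hi)&(abs(S[:,2]-zz)<.004)]
        A=np.c_[q[:,:2]-q[:,:2].mean(0),np.ones(len(q))];print(f,zz,np.linalg.lstsq(A,q[:,2],rcond=None)[0].round(4))
    
for f in ('w4','w14','w11','t18','top0'):
    im=rectify(load(f),T,s=.0002,xr=(.015,.045),yr=(-.03,.015)).min(2).astype(float).mean(0)
    lev=(im.max()+im.min())/2; y=.015-.0002*np.arange(len(im)); k=np.where(im<lev)[0]; print(f,'gap mm',(y[k[0]]-y[k[-1]])*1000,y[k[0]],im.min().round(),im.max().round())
E
```

```text
w1 0.158 [-0.0129  0.0015  0.1574]
w1 0.17 [-0.0062 -0.0169  0.1695]
w18 0.158 [-0.0119 -0.0066  0.1575]
w18 0.17 [-0.0058 -0.0102  0.1696]
w4 gap mm 14.6 -1.734723475976807e-18 87.0 205.0
w14 gap mm 7.2 0.0003999999999999993 80.0 206.0
w11 gap mm 26.8 0.010599999999999998 83.0 203.0
t18 gap mm 5.8 -0.004200000000000002 98.0 202.0
top0 gap mm 12.6 -0.005400000000000002 92.0 201.0
```

```bash
python3 - <<'E'
from tgt import *
here(); print(ctrl.hand_in())
E
```

```text
gapframe tcp [-0.0259 -0.459   0.2128] F [-0.71 -1.21 -0.18] Fgap [-0.87 -1.09  0.21] w 0.0564 t 25.9
the job is handed in; nothing more can be done
None
```

I set the gap with the 8 mm gauge, drew it out, hung it back in the rack and handed in at 25.9 s of the 66 s allowed. I got no verdict back.

- **Seating and nip:** I lowered the blade into the gap upright and let it pivot in the light grip until the collar lay flat. I then pushed the post until the panel stopped moving and the force rose from about 9 N to 16 N.
- **Drawing out:** The gauge dragged with roughly 8 N along the panels' normal, and I leaned it slightly towards the fixed panel so the slider would not shift.
- **Last checks:**
  - The 8 mm gauge hangs level in its place: handle top at z 0.1575, the same as at the start, and about 4 mm along the rack from where it hung.
  - The other two gauges were within 1 mm of their starting places. The bystanders looked untouched, though I did not measure them.
  - The open gripper is clear above the rack.
- **Disagreements:** The wrist camera read the gap as 7.2 mm and the top camera as 5.8 mm. Before the push they read 14.6 and 12.6 mm, so the top camera reads low. It also placed the jig about 6 mm off from the wrist and scene cameras, so I did not rely on it. The drag on an 8 mm blade suggests the true gap is close to 8 mm, but no camera reading confirmed that.

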